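# Set up the weighted press for the glue-joint test blanks

## Task

Set up the dry run of the weighted press for our laminated test blanks. Slide the empty press board across the table until it sits flush against the rip fence and touches the stop block, then lay every blank there is flat on a scribed cross of its own, centred between the stop rails and square with them, and lower the clear caul (batten up) onto the blanks, centred over the board. The round weight goes on the middle of the caul beside the batten, but it would roll: lay the chock strip on the caul first, parallel to the batten and one weight's width from it, and only then set the weight down in the gap and let go; leave the other tools where they are.

Things in the scene. Friction and masses are not known exactly. Their poses are not given: they have to be found in the camera images.
- press_board: loose plywood board 190 (x) x 200 (y) x 18 mm, 0.5 kg, on the table left of the fence. Origin: centre of its underside. On top three stop rails along its x, 170 long, 10 wide, 20 high (tops 38 mm above the table), at y = -76, 0, +76 mm, with two lanes 66 mm wide between and a free 20 mm lip outside. Slides under a push of a few newtons on an edge; not to be lifted.
- mark0 (a point): centre of scribed cross 0 on the upper face of the press board (18 mm above the table), at x = -45, y = -38 mm in the board's frame; axes as the board's. The cross lies midway between two rails. A blank may go on any cross.
- mark1 (a point): centre of scribed cross 1 on the upper face of the press board (18 mm above the table), at x = -45, y = +38 mm in the board's frame; axes as the board's. The cross lies midway between two rails. A blank may go on any cross.
- mark2 (a point): centre of scribed cross 2 on the upper face of the press board (18 mm above the table), at x = +45, y = -38 mm in the board's frame; axes as the board's. The cross lies midway between two rails. A blank may go on any cross.
- mark3 (a point): centre of scribed cross 3 on the upper face of the press board (18 mm above the table), at x = +45, y = +38 mm in the board's frame; axes as the board's. The cross lies midway between two rails. A blank may go on any cross.
- board_fence_edge (a point): middle of the press board's edge that goes against the fence (its -y edge), at half the board's thickness
- board_far_edge (a point): middle of the press board's edge that goes against the stop block (its +x edge), at half the board's thickness
- fence_side (a point): a point on the flat steel side of the rip fence that faces the press board, 9 mm above the table. The side is the plane of constant y through this point; the fence runs along x, the board goes on its +y side. Fence top 63 mm above the table there, 86 mm farther right. The fence cannot move.
- stop_face (a point): a point on the near (-x) face of the stop block, 9 mm above the table. The face is the plane of constant x through this point. Axes as the world's.
- stop_block: fixed wooden block 44 (x) x 120 (y) x 34 mm with two black magnet knobs on top (52 mm high in all), standing against the fence beyond the press board. Origin: centre of its underside.
- blank0: laminated wooden test blank, 28 (x) x 48 (y) x 22 (z) mm, 35 g, two layers with a dark line between; lies flat on the table to the left of the press board. Origin: centre of its underside. Two to four of the four blanks are there. All are alike. It belongs with its 48 mm length across the rails (along the board's y), which leaves 9 mm to each rail.
- blank1: laminated wooden test blank, 28 (x) x 48 (y) x 22 (z) mm, 35 g, two layers with a dark line between; lies flat on the table to the left of the press board. Origin: centre of its underside. Two to four of the four blanks are there. All are alike. It belongs with its 48 mm length across the rails (along the board's y), which leaves 9 mm to each rail.
- blank2: laminated wooden test blank, 28 (x) x 48 (y) x 22 (z) mm, 35 g, two layers with a dark line between; lies flat on the table to the left of the press board. Origin: centre of its underside. Two to four of the four blanks are there. All are alike. It belongs with its 48 mm length across the rails (along the board's y), which leaves 9 mm to each rail.
- blank3: laminated wooden test blank, 28 (x) x 48 (y) x 22 (z) mm, 35 g, two layers with a dark line between; lies flat on the table to the left of the press board. Origin: centre of its underside. Two to four of the four blanks are there. All are alike. It belongs with its 48 mm length across the rails (along the board's y), which leaves 9 mm to each rail.
- caul: loose clear acrylic pressure board 140 (x) x 168 (y) x 12 mm, 0.28 kg, on the saw table right of the fence, long side roughly along the fence. Origin: centre of its underside. It belongs with its y along the board's y (either way round), its centre over the board's centre; its underside then lies 40 mm above the table, on the blanks.
- batten (a point): middle of the top of the caul's wooden batten, the place to pick the caul up. The batten lies along the caul's y: 140 mm long, 22 mm wide, 12 mm high, centred at x = -33 mm in the caul's frame, its top 24 mm above the caul's underside. Axes as the caul's.
- chock: dark wooden strip 24 (x) x 56 (y) x 12 (z) mm, 50 g, lying on the table near its front edge, beside the blanks. Origin: centre of its underside. On the caul it belongs parallel to the batten at about x = +33, y = 0 mm in the caul's frame (44 mm, the weight's diameter, clear of the batten).
- round_weight: solid round steel weight, 44 mm diameter, 75 mm long, 0.8 kg, lying on its side. Origin: its centre; y is the cylinder's axis (x, z turn as it rolls). On the caul it belongs along the caul's y at about x = 0, y = 0, centre 34 mm above the caul's underside. Batten and chock are only 12 mm high: hold it by its upper part, fingertips above them.
- wood_glue: glue bottle, 62 mm wide, 187 mm high, standing; leave alone. Origin: centre of its underside.
- tape_measure: tape measure 39 x 84 x 64 mm; leave alone. Origin: centre of its underside.
- pencil: flat carpenter's pencil 167 x 15 x 8 mm, lying near the front edge; leave alone. Origin: centre of its underside.
There are look-alikes about, which are no part of the job. Several things have the shape of the chock; the one meant has the colours described above.

How it is judged:
On the way, in this order (a step that is already met when the one before it is completed fails the run):
1. the press board lies flush against the fence and touches the stop block (y of board_fence_edge in the frame of fence_side between -0.004 and 0.005 m and x of board_far_edge in the frame of stop_face between -0.005 and 0.004 m and angle between the x axis of press_board and the x axis of fence_side, either way round below 0.04 rad), for 0.2 s.
2. every blank present lies flat, centred on a cross of its own, and is let go ((horizontal distance between blank0 and mark0 below 0.006 m or horizontal distance between blank0 and mark1 below 0.006 m or horizontal distance between blank0 and mark2 below 0.006 m or horizontal distance between blank0 and mark3 below 0.006 m) and z of blank0 in the frame of mark0 between -0.003 and 0.003 m and angle between the y axis of each of blank0, blank1, blank2, blank3 and the y axis of press_board, either way round below 0.12 rad and (horizontal distance between blank1 and mark0 below 0.006 m or horizontal distance between blank1 and mark1 below 0.006 m or horizontal distance between blank1 and mark2 below 0.006 m or horizontal distance between blank1 and mark3 below 0.006 m) and z of blank1 in the frame of mark0 between -0.003 and 0.003 m and (horizontal distance between blank2 and mark0 below 0.006 m or horizontal distance between blank2 and mark1 below 0.006 m or horizontal distance between blank2 and mark2 below 0.006 m or horizontal distance between blank2 and mark3 below 0.006 m) and z of blank2 in the frame of mark0 between -0.003 and 0.003 m and (horizontal distance between blank3 and mark0 below 0.006 m or horizontal distance between blank3 and mark1 below 0.006 m or horizontal distance between blank3 and mark2 below 0.006 m or horizontal distance between blank3 and mark3 below 0.006 m) and z of blank3 in the frame of mark0 between -0.003 and 0.003 m and contact force between the fingers and blank0 below 0.2 N and contact force between the fingers and blank1 below 0.2 N and contact force between the fingers and blank2 below 0.2 N and contact force between the fingers and blank3 below 0.2 N), for 0.2 s.
3. the caul lies centred on the blanks, let go (x of caul in the frame of press_board between -0.012 and 0.012 m and y of caul in the frame of press_board between -0.012 and 0.012 m and z of caul in the frame of press_board between 0.035 and 0.044 m and angle between the y axis of caul and the y axis of press_board, either way round below 0.1 rad and angle between caul's own z axis and vertical below 0.04 rad and contact force between the fingers and caul below 0.2 N), for 0.2 s.
4. the chock lies on the caul, parallel to the batten, the weight's width from it, let go (x of caul in the frame of press_board between -0.012 and 0.012 m and y of caul in the frame of press_board between -0.012 and 0.012 m and z of caul in the frame of press_board between 0.035 and 0.044 m and angle between the y axis of caul and the y axis of press_board, either way round below 0.1 rad and angle between caul's own z axis and vertical below 0.04 rad and x of chock in the frame of caul between 0.027 and 0.044 m and y of chock in the frame of caul between -0.03 and 0.03 m and z of chock in the frame of caul between 0.009 and 0.015 m and angle between the y axis of chock and the y axis of caul, either way round below 0.15 rad and contact force between the fingers and chock below 0.2 N), for 0.2 s.
5. the weight lies on the caul between batten and chock, let go (x of caul in the frame of press_board between -0.012 and 0.012 m and y of caul in the frame of press_board between -0.012 and 0.012 m and z of caul in the frame of press_board between 0.035 and 0.044 m and angle between the y axis of caul and the y axis of press_board, either way round below 0.1 rad and angle between caul's own z axis and vertical below 0.04 rad and x of chock in the frame of caul between 0.027 and 0.044 m and y of chock in the frame of caul between -0.03 and 0.03 m and z of chock in the frame of caul between 0.009 and 0.015 m and angle between the y axis of each of chock, round_weight and the y axis of caul, either way round below 0.15 rad and x of round_weight in the frame of caul between -0.006 and 0.014 m and y of round_weight in the frame of caul between -0.03 and 0.03 m and z of round_weight in the frame of caul between 0.031 and 0.037 m and contact force between the fingers and round_weight below 0.2 N), for 0.2 s.
At the end, for the whole second after the job is handed in: Board within 5 mm of fence and stop, square to 0.04 rad; each blank flat within 6 mm of a cross, square to 0.12 rad; caul level on them within 12 mm of centre; chock 27-44 mm and weight within 14 mm of caul's mid line, both within 30 mm of its middle and parallel to 0.15 rad; all still, let go (all of step 1 and (horizontal distance between blank0 and mark0 below 0.006 m or horizontal distance between blank0 and mark1 below 0.006 m or horizontal distance between blank0 and mark2 below 0.006 m or horizontal distance between blank0 and mark3 below 0.006 m) and z of blank0 in the frame of mark0 between -0.003 and 0.003 m and angle between the y axis of each of blank0, blank1, blank2, blank3 and the y axis of press_board, either way round below 0.12 rad and (horizontal distance between blank1 and mark0 below 0.006 m or horizontal distance between blank1 and mark1 below 0.006 m or horizontal distance between blank1 and mark2 below 0.006 m or horizontal distance between blank1 and mark3 below 0.006 m) and z of blank1 in the frame of mark0 between -0.003 and 0.003 m and (horizontal distance between blank2 and mark0 below 0.006 m or horizontal distance between blank2 and mark1 below 0.006 m or horizontal distance between blank2 and mark2 below 0.006 m or horizontal distance between blank2 and mark3 below 0.006 m) and z of blank2 in the frame of mark0 between -0.003 and 0.003 m and (horizontal distance between blank3 and mark0 below 0.006 m or horizontal distance between blank3 and mark1 below 0.006 m or horizontal distance between blank3 and mark2 below 0.006 m or horizontal distance between blank3 and mark3 below 0.006 m) and z of blank3 in the frame of mark0 between -0.003 and 0.003 m and x of caul in the frame of press_board between -0.012 and 0.012 m and y of caul in the frame of press_board between -0.012 and 0.012 m and z of caul in the frame of press_board between 0.035 and 0.044 m and angle between the y axis of caul and the y axis of press_board, either way round below 0.1 rad and angle between caul's own z axis and vertical below 0.04 rad and x of chock in the frame of caul between 0.027 and 0.044 m and y of chock in the frame of caul between -0.03 and 0.03 m and z of chock in the frame of caul between 0.009 and 0.015 m and angle between the y axis of each of chock, round_weight and the y axis of caul, either way round below 0.15 rad and x of round_weight in the frame of caul between -0.006 and 0.014 m and y of round_weight in the frame of caul between -0.03 and 0.03 m and z of round_weight in the frame of caul between 0.031 and 0.037 m and linear speed of each of round_weight, caul, press_board below 0.01 m/s); the robot touches nothing.
It fails at once if the press board is lifted or tipped (height (world z) of press_board above 0.015 m or angle between press_board's own z axis and vertical above 0.1 rad).
It fails at once if the weight is let go on the caul before the chock lies on the caul beside the batten (contact force between round_weight and caul above 1 N and contact force between the fingers and round_weight below 0.05 N and not (x of chock in the frame of caul between 0.027 and 0.044 m and y of chock in the frame of caul between -0.03 and 0.03 m and z of chock in the frame of caul between 0.009 and 0.015 m and angle between the y axis of chock and the y axis of caul, either way round below 0.15 rad)).
It fails at once if one of the other tools is disturbed (distance of any of wood_glue, tape_measure, pencil from where it was at the start of the episode above 0.03 m).
Of blank0, blank1, blank2, blank3 only 2 to 4 are there at a start; the rules pass over those that are not, and their reading is None.
At some moment in a run one of blank0, blank1, blank2, blank3 may be knocked a few centimetres aside while the robot is not near it.
It also fails if it takes over 210 s, if anything falls off the work surface, if the arm or the gripper's body presses on something with over 40 N, if the wrist force passes 120 N, or if a joint passes its speed limit or range.

## Robot

A 7-joint arm with a two-finger parallel gripper is mounted at the origin on a cart in front of the work surface, level with it; the furniture and walls round the work are solid. World frame = base frame: x ahead of the robot, y to its left, z up, the work surface at z = 0. Lengths are in m, angles in rad, forces in N, time in s.
With the tool pointing down it reaches from about 0.4 to 0.925 m from the base axis. Payload 5.6 kg.
Tool frame: the origin (TCP) lies midway between the tips of the shut fingers; the grasp point (between the pads) lies r.pinch_z behind it (r.pinch_z is the distance from the TCP to the grasp point, in m); z points along the fingers, y is the line along which they close (so a half turn about z gives the same grasp; the last joint's range is limited). The gripper opens to 85 mm and grips with 20 to 120 N. Pads are 22 mm wide; open, the fingers measure 114 mm over their backs; the gripper's body (76 mm by 85 mm) begins 54 mm behind the grasp point. The pads swing forward as they close: fully open they stand 13 mm farther back than shut.
Start: joints at [1.26, 0.468, -0.012, 1.603, 0.006, 1.071, -0.056], TCP at [0.172, -0.627, 0.231] pointing down, gripper open.
Joint ranges: [-2.53, 2.53], [-0.31, 2.02], [-1.57, 1.55], [0.28, 2.44], [-1.29, 4.43], [0.15, 1.84], [-2.92, 2.92]. Speed limits (rad/s): [2.57, 2.57, 3.14, 3.14, 3.14, 3.14, 3.14].

## Interface

Orientations are given as a rotation vector (axis times angle).
In Python, from bench import r gives the robot as it stands.
- The arm moves only by the tool carry_out, never from a script. Its argument "series" is a list that holds one entry, the list of rows, each a list of 5 numbers: the finger opening in m, from 0 to 0.0854, then the shift along the tool's x, y, z in m, then the turn about the tool's z in degrees. In form: [[[claw, tx, ty, tz, roll], ...]]. A call has 1 to 12 rows; each row is the pose to reach, as a shift and turn from the pose commanded when the call began, along the tool's axes at that moment; what a row does not reach only later rows make up. A row lasts 1/10 s, in which the tool goes at most 50 mm and 8.59 degrees, less where a joint would pass 70% of its speed; a pose out of reach is approached as far as the arm can. A call with a gripper value outside its range is refused whole. The fingers move at their own pace and stop on an object; "squeeze" is the grip in N (left out, the last holds). Time passes only in rows, so rows that repeat a pose let the fingers close. It gives the time, the measured TCP pose, the force, the opening and the grip force at its end, in the units of the state.
- r.state(): the state, without advancing time (a new reading comes with each control period).
- r.snapshot(name): name is "side" or "top" or "wrist"; returns the picture (400x640x3 uint8, red, green, blue); there is no depth.
- r.camera_model(name): a dict with "mtx" (3x3 intrinsics, pixels), "world_to_cam" (4x4, takes a point from world to camera coordinates). Camera axes: x right, y down, z forward; pixel columns grow to the right and rows downward; lengths in m; the calibration is good to about 2 mm. A picture is of the moment at which its call begins: read the wrist's pose just before it. camera_model takes no time and is no camera call; for the wrist camera it gives the pose at the moment of the call.
- r.finish_job(): hands the job in; it is judged then, once.
Trained networks look in the newest picture that a camera, given by its name, has taken for a name from the list of things; names that differ only in an ending like _2 or _b are one class to them, and where a whole thing is asked for, a point or a joint stands for the part that bears it (a point fixed in the world has none). Each returns a list of dicts, best first, with "confidence" (0 to 1); they miss things now and then, are a little off and sometimes report something else, mostly with a low value. They report only what shows in the picture. A call takes as long as a camera call. They do not tell look-alikes from the thing itself.
- r.silhouettes(name, camera): "pixels" (400x640 bool, what is visible of it).
- r.mark_of(name, camera): "point" ([x, y, z] in m, in the coordinates of the camera as it stood for that picture, good to about 4 mm: a listed point, or the origin of a listed thing).
The state is a dict: "time": time; "joints": joint angles; "joint_velocities": joint speeds; "tau": joint torques, N m; "eef_pos": TCP position; "ee_rot": TCP orientation; "force": force on the tool from outside, world axes, zero at the start; "wrist_torque": the same for the moment, N m; "grip_width": finger opening in m; "gripper_force": force on a finger pad.
Only numpy, scipy, OpenCV 4.12 (cv2) and the standard library are available. Lean on these libraries where they do the work, as an engineer would, in place of code of your own. Each camera call takes 0.05 s, during which the arm holds its last target. There are 200 camera calls.

## Working session

There is one attempt and no reset: what is moved stays moved. The work goes in short steps, Python scripts to look and compute and a tool call to move; the robot and the scene stay as the last step left them, time stands still between calls to the robot, and variables do not carry over. Pictures are saved under pics/ and viewed, at most 14 in all, crops included, and the job is handed in when it is done.

Besides the shell and the picture viewer there is one more tool, called after "Request:" as a command line: name --argument value ..., lists and objects as JSON in quotes. carry_out: Moves the arm, as the interface text tells. Its arguments: {"type":"object","properties":{"series":{"type":"array","items":{"type":"array","items":{"type":"array","items":{"type":"number"}}}},"squeeze":{"type":"number"}},"required":["series"]}

```bash
ls; mkdir -p pics; python3 - <<'E'
from bench import r
import cv2,numpy as np
s=r.state();print({k:np.round(v,3).tolist() if not isinstance(v,float) else v for k,v in s.items()},r.pinch_z)
for n in("side","top"):
    im=r.snapshot(n);cv2.imwrite(f"pics/{n}0.png",im[:,:,::-1])
    c=r.camera_model(n);print(n,np.round(c["mtx"],1).tolist(),np.round(np.linalg.inv(c["world_to_cam"]),3).tolist())
    for k in "press_board fence_side stop_face blank0 caul batten chock round_weight wood_glue tape_measure pencil board_far_edge board_fence_edge".split():
        for d in r.mark_of(k,n)[:6]:
            p=np.linalg.inv(c["world_to_cam"])@np.r_[d["point"],1]
            q=c["mtx"]@np.array(d["point"]);print(" ",k,round(d["confidence"],2),np.round(p[:3],3),np.round(q[:2]/q[2]))
E
```

```text
pics
{'time': 0.0, 'joints': [1.26, 0.468, -0.012, 1.604, 0.006, 1.071, -0.056], 'joint_velocities': [0.0, -0.0, -0.001, 0.0, -0.0, 0.001, 0.001], 'tau': [-0.0, -53.237, 0.021, -25.13, 0.011, 0.008, 0.0], 'eef_pos': [0.172, -0.626, 0.23], 'ee_rot': [-3.112, -0.419, 0.001], 'force': [-0.286, -0.442, -1.231], 'wrist_torque': [0.008, 0.006, -0.01], 'gripper_force': 0.0, 'grip_width': 0.08540103111954672} 0.0187
side [[415.9, 0.0, 319.1], [0.0, 415.9, 191.1], [0.0, 0.0, 1.0]] [[-0.976, -0.075, 0.206, 0.34], [-0.219, 0.407, -0.887, 1.267], [-0.017, -0.91, -0.414, 0.558], [0.0, 0.0, 0.0, 1.0]]
  press_board 0.71 [0.549 0.081 0.001] [340. 194.]
  fence_side 0.39 [ 0.384  0.513 -0.001] [379. 282.]
  stop_face 0.78 [0.712 0.049 0.006] [293. 185.]
  blank0 0.73 [0.553 0.083 0.005] [338. 193.]
  blank0 0.63 [ 0.546  0.411 -0.001] [318. 250.]
  blank0 0.55 [0.648 0.082 0.007] [309. 190.]
  blank0 0.52 [ 0.441  0.429 -0.002] [358. 258.]
  blank0 0.52 [0.598 0.047 0.016] [327. 184.]
  caul 0.73 [0.503 0.121 0.016] [352. 196.]
  chock 0.65 [ 0.396  0.333 -0.002] [381. 240.]
  chock 0.62 [0.429 0.24
[... 1239 characters left out ...]
0.531 -0.236  0.02 ] [450. 209.]
  chock 0.67 [0.424 0.241 0.003] [291. 243.]
  chock 0.64 [ 0.399  0.336 -0.   ] [260. 251.]
  chock 0.64 [ 0.385  0.514 -0.003] [201. 256.]
  chock 0.63 [0.514 0.282 0.003] [278. 214.]
  round_weight 0.77 [0.627 0.297 0.02 ] [274. 176.]
  round_weight 0.48 [ 0.382  0.514 -0.005] [201. 257.]
  wood_glue 0.91 [ 0.776  0.13  -0.006] [329. 131.]
  tape_measure 0.77 [ 0.383  0.513 -0.004] [201. 256.]
  tape_measure 0.68 [0.594 0.121 0.018] [331. 187.]
  pencil 0.52 [0.373 0.09  0.004] [341. 261.]
  board_far_edge 0.83 [0.643 0.083 0.007] [344. 172.]
  board_far_edge 0.48 [ 0.531 -0.234  0.022] [449. 209.]
  board_fence_edge 0.69 [ 0.549 -0.015  0.006] [376. 203.]
```

```bash
python3 - <<'E'
import cv2
a=cv2.imread("pics/top0.png")[120:290,170:500]
cv2.imwrite("pics/top0c.png",cv2.resize(a,None,fx=2.4,fy=2.4,interpolation=cv2.INTER_CUBIC))
a=cv2.imread("pics/side0.png")[130:300,220:490]
cv2.imwrite("pics/side0c.png",cv2.resize(a,None,fx=2.9,fy=2.9,interpolation=cv2.INTER_CUBIC))
E
```

```text
(no output)
```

View pics/top0c.png

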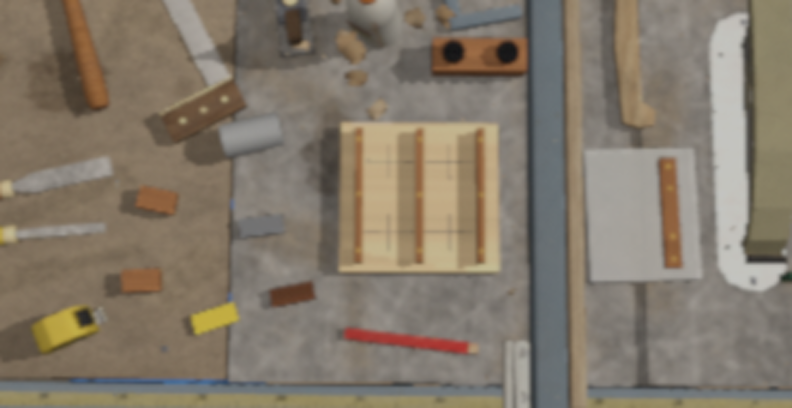

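View pics/side0c.png

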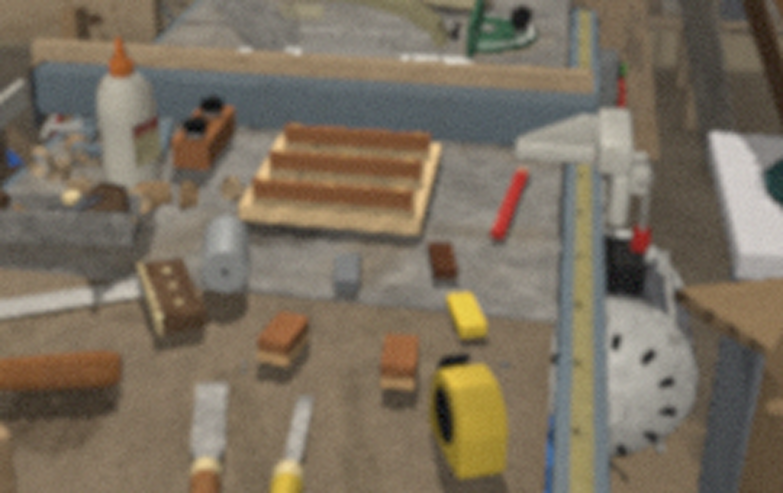

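Top crop (2.4x): board centre at full-image (345,203), with dark-brown chock candidate at (291,243). The look-alikes are the yellow strip (260,251) and the grey strip (278,214). The brown studded block at about (254,166) is not the same shape. The two blanks are at (236,204) and (229,236), and no others are visible. The caul is at (435,210) with its batten to the right at (450,209). The weight is at (274,176). The dark brown strip matches the chock description; I will check it in a close crop before reaching for it.

```bash
cat > h.py <<'E'
from bench import r
import cv2,numpy as np
from scipy.spatial.transform import Rotation as Ro
def yaw(): 
    x=Ro.from_rotvec(r.state()["ee_rot"]).as_matrix()[:,0];return np.degrees(np.arctan2(x[1],x[0]))
def plan(p,y=None):
    """shift in tool axes & roll from the measured pose to TCP p, tool-x yaw y (deg)"""
    s=r.state();R=Ro.from_rotvec(s["ee_rot"]).as_matrix();d=R.T@(np.array(p)-s["eef_pos"])
    ro=0 if y is None else (yaw()-y+180)%360-180
    print("plan",np.round(p,3),y,"->",np.round(d,4).tolist(),round(ro,1),"rows>=",int(np.ceil(max(np.linalg.norm(d)/.05,abs(ro)/8.59))))
def snap(n,f=None):
    c=r.camera_model(n);im=r.snapshot(n)
    if f: cv2.imwrite(f"pics/{f}.png",im[:,:,::-1])
    return c,im
def toplane(c,uv,z):
    T=np.linalg.inv(c["world_to_cam"]);d=np.c_[np.atleast_2d(uv),np.ones(len(np.atleast_2d(uv)))]@np.linalg.inv(c["mtx"]).T@T[:3,:3].T
    return (T[:3,3]+d*((z-T[2,3])/d[:,2])[:,None])[:,:2]
def proj(c,p):
    q=c["mtx"]@(c["world_to_cam"]@np.r_[p,1])[:3];return q[:2]/q[2]
def marks(k,n,c,m=4):
    o=[]
    for d in r.mark_of(k,n)[:m]:
        p=(np.linalg.inv(c["world_to_cam"])@np.r_[d["point"],1])[:3];o.append(p)
        print("M",k,round(d["confidence"],2),np.round(p,4),np.round(proj(c,p)))
    return o
def sil(k,n,c,z,m=4):
    for d in r.silhouettes(k,n)[:m]:
        v,u=np.nonzero(d["pixels"]);w=toplane(c,np.c_[u,v],z)
        (cx,cy),(a,b),t=cv2.minAreaRect((w*1000).astype(np.float32))
        if a<b: a,b,t=b,a,t+90
        print("S",k,round(d["confidence"],2),"ctr mm",round(cx,1),round(cy,1),"size",round(a,1),round(b,1),"long-dir deg",round((t+90)%180-90,1))
def st():
    s=r.state();print("t",round(s["time"],1),np.round(s["eef_pos"],4),"yaw",round(yaw(),1),"F",np.round(s["force"],1),"w",round(s["grip_width"],4),s["gripper_force"])
E
python3 - <<'E'
from h import *
plan([.172,-.626,.33]);plan([.55,.08,.25],0);plan([.55,.08,.33],0)
E
```

```text
plan [ 0.172 -0.626  0.33 ] None -> [0.0003, -0.0008, -0.0987] 0 rows>= 2
plan [0.55 0.08 0.25] 0 -> [0.5516, -0.5816, -0.0187] 15.3 rows>= 17
plan [0.55 0.08 0.33] 0 -> [0.5516, -0.5816, -0.0987] 15.3 rows>= 17
```

Request:
carry_out --series '[[[0.04,0,0,-0.05,0],[0.04,0.03,-0.03,-0.09,2],[0.04,0.06,-0.065,-0.1,4],[0.04,0.09,-0.1,-0.1,6],[0.04,0.124,-0.131,-0.1,8],[0.04,0.158,-0.167,-0.1,10],[0.04,0.192,-0.203,-0.1,12],[0.04,0.226,-0.239,-0.1,14],[0.04,0.26,-0.275,-0.1,15.3],[0.04,0.294,-0.311,-0.1,15.3],[0.04,0.328,-0.347,-0.1,15.3],[0.04,0.362,-0.383,-0.1,15.3]]]'

```text
time: 2.6
eef_pos: [0.4203, -0.1599, 0.3318]
ee_rot: [3.141, 0.001, 0.002]
force: [0.7, 0.9, -0.2]
grip_width: 0.0401
gripper_force: 0.0
```

```bash
python3 -c "
from h import *
st();plan([.55,.08,.25],0)"
```

```text
t 2.6 [ 0.4203 -0.1599  0.3318] yaw 0.0 F [ 0.7  0.9 -0.2] w 0.0401 0.0
plan [0.55 0.08 0.25] 0 -> [0.1297, -0.2399, 0.0817] 0.0 rows>= 6
```

Request:
carry_out --series '[[[0.04,0.022,-0.04,0,0],[0.04,0.044,-0.08,0,0],[0.04,0.066,-0.12,0.015,0],[0.04,0.088,-0.16,0.03,0],[0.04,0.11,-0.2,0.055,0],[0.04,0.13,-0.24,0.082,0],[0.04,0.13,-0.24,0.082,0],[0.04,0.13,-0.24,0.082,0]]]'

```text
time: 3.4
eef_pos: [0.5492, 0.0796, 0.2482]
ee_rot: [-3.141, -0.005, 0.004]
force: [0.4, -0.9, -0.5]
grip_width: 0.04
gripper_force: 0.0
```

```bash
python3 - <<'E'
from h import *
st();c,im=snap("wrist","w1");print(np.round(np.linalg.inv(c["world_to_cam"]),3)[:3,3])
for k in["press_board","fence_side","stop_face","board_far_edge","mark0","mark1","mark2","mark3"]:marks(k,"wrist",c,1)
sil("press_board","wrist",c,.018,1)
E
```

```text
t 3.4 [0.5492 0.0796 0.2482] yaw 0.2 F [ 0.4 -0.9 -0.5] w 0.04 0.0
[0.632 0.08  0.391]
M press_board 0.56 [ 5.531e-01  8.020e-02 -2.000e-04] [314. 168.]
M fence_side 0.82 [ 0.6004 -0.0579  0.011 ] [428. 131.]
M stop_face 0.95 [0.7113 0.0449 0.0085] [347.  28.]
M board_far_edge 0.85 [0.6452 0.0797 0.0073] [315.  92.]
M mark0 0.96 [0.596  0.043  0.0164] [345. 135.]
M mark1 0.96 [0.596  0.043  0.0164] [345. 135.]
M mark2 0.96 [0.596  0.043  0.0164] [345. 135.]
M mark3 0.96 [0.596  0.043  0.0164] [345. 135.]
S press_board 0.8 ctr mm 553.8 80.9 size 198.7 188.3 long-dir deg -89.8
```

View pics/w1.png

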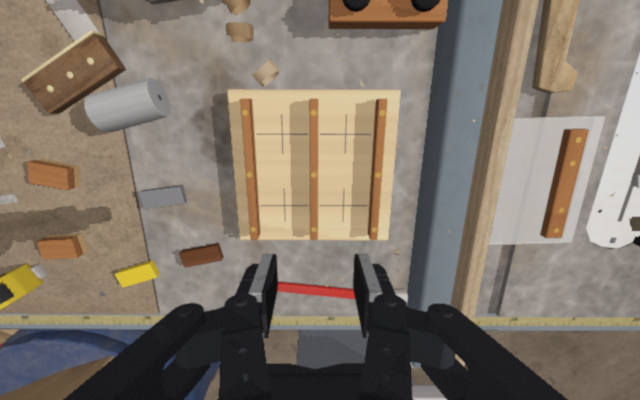

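The wrist picture shows the board at (314,165) with its rails along the image vertical, the stop block at top (388,12), the fence face from (470,0) to (415,300) and a clear path. The chip at (265,73) lies ahead of the board's outer corner but clear of the block. I will grip the middle rail and drag.

Request:
carry_out --series '[[[0.04,0.001,0,0.045,0],[0.04,0.001,0,0.09,0],[0.04,0.001,0,0.135,0],[0.04,0.001,0,0.17,0],[0.04,0.001,0,0.19,0],[0.04,0.001,0,0.205,0],[0.04,0.001,0,0.215,0],[0.04,0.001,0,0.22,0],[0.04,0.001,0,0.222,0],[0.04,0.001,0,0.222,0]]]'

```text
time: 4.9
eef_pos: [0.5511, 0.0785, 0.0279]
ee_rot: [-3.142, -0.001, -0.002]
force: [0.1, 0.8, 0.4]
grip_width: 0.0399
gripper_force: 0.0
```

```bash
python3 - <<'E'
from h import *
st();c,im=snap("wrist","w2")
for k in["fence_side","stop_face"]:marks(k,"wrist",c,1)
E
```

```text
t 4.9 [0.5511 0.0785 0.0279] yaw 0.0 F [0.1 0.8 0.4] w 0.0399 0.0
M fence_side 0.95 [ 0.6024 -0.0537  0.0117] [564. 166.]
```

View pics/w2.png

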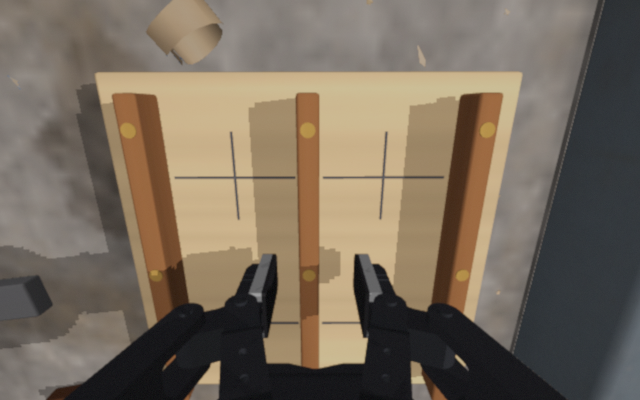

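The picture shows the rail at x=308 between the fingers (265 and 362), straddled at mid-board. Next I lower a little and close.

Request:
carry_out --series '[[[0.03,0,0,0.003,0],[0.0,0,0,0.003,0],[0.0,0,0,0.003,0],[0.0,0,0,0.003,0],[0.0,0,0,0.003,0],[0.0,0,0,0.003,0],[0.0,0,0,0.003,0]]]' --squeeze 30

```text
time: 5.75
eef_pos: [0.5507, 0.0788, 0.0244]
ee_rot: [-3.141, -0.001, -0.001]
force: [-0.3, 1.3, 2.3]
grip_width: 0.009
gripper_force: 31.4
```

Request:
carry_out --series '[[[0.0,0,0.005,0,0],[0.0,0,0.011,0,0],[0.0,0,0.017,0,0],[0.0,0,0.022,0,0],[0.0,0,0.026,0,0],[0.0,0.005,0.028,0,0],[0.0,0.014,0.028,0,0],[0.0,0.024,0.028,0,0],[0.0,0.034,0.028,0,0],[0.0,0.044,0.028,0,0],[0.0,0.052,0.028,0,0],[0.0,0.055,0.028,0,0]]]'

```text
time: 6.95
eef_pos: [0.6028, 0.0485, 0.0244]
ee_rot: [3.138, -0.001, -0.011]
force: [-12.8, 0.3, 18.8]
grip_width: 0.0092
gripper_force: 33.3
```

```bash
python3 - <<'E'
from h import *
st();c,im=snap("wrist","w3")
for k in["fence_side","stop_face","board_far_edge","press_board","board_fence_edge"]:marks(k,"wrist",c,1)
E
```

```text
t 7.0 [0.6028 0.0485 0.0244] yaw -0.0 F [-12.8   0.3  18.8] w 0.0092 33.34957301616669
M stop_face 0.64 [0.711  0.0477 0.0055] [316.  47.]
M board_far_edge 0.7 [0.7    0.0493 0.0095] [313.  71.]
M press_board 0.64 [0.6065 0.0488 0.0019] [314. 243.]
M board_fence_edge 0.58 [ 0.6092 -0.0502  0.013 ] [490. 247.]
```

View pics/w3.png

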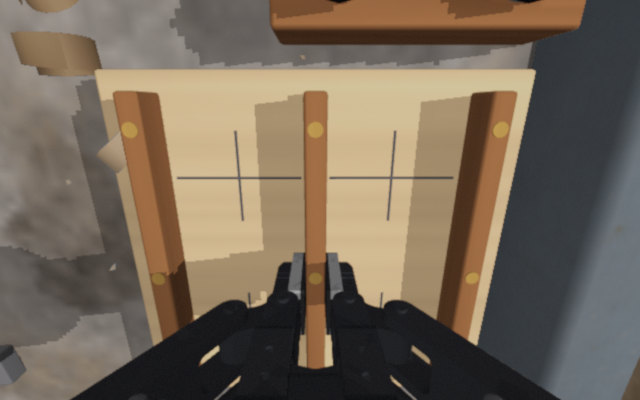

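The picture shows the rail still in the grip. The board's far edge is at row 70 and the block's face at row 43, about 11 mm to go; the fence is almost touching at right (column 535).

Request:
carry_out --series '[[[0.0,0,0,-0.001,0],[0.0,0.003,0.001,-0.0015,0],[0.0,0.006,0.002,-0.0015,0],[0.0,0.008,0.003,-0.0015,0],[0.0,0.01,0.004,-0.0015,0],[0.0,0.01,0.004,-0.0015,0]]]'

```text
time: 7.85
eef_pos: [0.615, 0.0461, 0.0251]
ee_rot: [3.141, 0.001, -0.003]
force: [-1.4, -0.3, -3.9]
grip_width: 0.0092
gripper_force: 30.4
```

```bash
python3 - <<'E'
from h import *
st();c,im=snap("wrist")
for k in["fence_side","stop_face","board_far_edge","press_board","board_fence_edge"]:marks(k,"wrist",c,1)
E
```

```text
t 7.8 [0.615  0.0461 0.0251] yaw 0.0 F [-1.4 -0.3 -3.9] w 0.0092 30.440327525138855
M fence_side 0.74 [ 0.6036 -0.0562  0.0108] [488. 272.]
M stop_face 0.72 [0.7104 0.0474 0.0067] [312.  76.]
M board_far_edge 0.9 [0.7116 0.0461 0.0079] [315.  73.]
M press_board 0.74 [0.6164 0.0493 0.0028] [309. 247.]
M board_fence_edge 0.76 [ 0.6211 -0.0544  0.0109] [491. 245.]
```

Nearly in contact; press on gently, small steps in both axes.

Request:
carry_out --series '[[[0.0,0.001,0.001,0,0],[0.0,0.002,0.002,0,0],[0.0,0.003,0.003,0,0],[0.0,0.003,0.003,0,0]]]'

```text
time: 8.55
eef_pos: [0.6149, 0.046, 0.025]
ee_rot: [-3.14, -0.004, 0.011]
force: [-10.5, 4.4, -1.3]
grip_width: 0.0092
gripper_force: 30.9
```

Request:
carry_out --series '[[[0.0,0,0.001,0,0],[0.0,0,0.002,0,0],[0.0,0,0.003,0,0],[0.0,0,0.003,0,0]]]'

```text
time: 8.95
eef_pos: [0.615, 0.0449, 0.0251]
ee_rot: [-3.137, -0.005, 0.01]
force: [-10.1, 7.9, -2.4]
grip_width: 0.0093
gripper_force: 30.8
```

```bash
python3 - <<'E'
from h import *
st();c,im=snap("wrist")
for k in["press_board","board_fence_edge","fence_side"]:marks(k,"wrist",c,1)
E
```

```text
t 8.9 [0.615  0.0449 0.0251] yaw 0.2 F [-10.1   7.9  -2.4] w 0.0093 30.766534209251404
M press_board 0.64 [0.618  0.0457 0.0011] [314. 243.]
M board_fence_edge 0.92 [ 0.6176 -0.0554  0.0153] [494. 255.]
M fence_side 0.74 [ 0.6044 -0.055   0.0088] [483. 270.]
```

Request:
carry_out --series '[[[0.0,-0.002,-0.003,0,0],[0.04,-0.002,-0.004,0,0],[0.04,-0.002,-0.004,0,0],[0.04,-0.002,-0.004,0,0],[0.04,-0.002,-0.004,-0.02,0],[0.04,-0.002,-0.004,-0.06,0],[0.04,-0.02,-0.02,-0.11,0],[0.04,-0.04,-0.05,-0.15,0],[0.04,-0.06,-0.07,-0.17,0],[0.04,-0.06,-0.07,-0.17,0],[0.04,-0.06,-0.07,-0.17,0]]]'

```text
time: 10.25
eef_pos: [0.5594, 0.1106, 0.1973]
ee_rot: [3.141, 0.003, 0.006]
force: [-0.5, -0.9, -0.5]
grip_width: 0.0398
gripper_force: 0.0
```

```bash
python3 - <<'E'
from h import *
st();c,im=snap("wrist","w4")
for k in["press_board","board_fence_edge","board_far_edge","fence_side","stop_face"]:marks(k,"wrist",c,1)
marks("mark0","wrist",c);sil("press_board","wrist",c,.018,1)
marks("blank0","wrist",c);sil("blank0","wrist",c,.022)
marks("chock","wrist",c);sil("chock","wrist",c,.012);marks("round_weight","wrist",c);sil("round_weight","wrist",c,.022)
E
```

```text
t 10.2 [0.5594 0.1106 0.1973] yaw 0.1 F [-0.5 -0.9 -0.5] w 0.0398 0.0
M press_board 0.88 [0.6194 0.0465 0.0011] [374. 127.]
M board_fence_edge 0.59 [ 0.6194 -0.052   0.0158] [471. 128.]
M board_far_edge 0.97 [0.7096 0.045  0.0072] [382.  32.]
M fence_side 0.75 [ 0.6032 -0.0566  0.0105] [471. 144.]
M stop_face 0.91 [0.7129 0.046  0.0097] [382.  27.]
M mark0 0.91 [0.6608 0.0095 0.0163] [417.  85.]
M mark0 0.75 [0.6629 0.0814 0.0224] [345.  82.]
M mark0 0.62 [0.5707 0.007  0.0165] [410. 174.]
M mark0 0.56 [0.5705 0.0823 0.0177] [341. 175.]
S press_board 0.68 ctr mm 618.6 44.8 size 199.3 188.6 long-dir deg -89.9
M blank0 0.85 [ 0.5463  0.4152 -0.0038] [ 55. 191.]
M blank0 0.84 [ 0.4384  0.4261 -0.0021] [ 68. 272.]
S blank0 0.95 ctr mm 451.7 418.1 size 66.3 38.2 long-dir deg -86.7
S blank0 0.66 ctr mm 549.5 402.2 size 63.8 35.9 long-dir deg 79.3
M chock 0.86 [0.399  0.3306 0.0015] [147. 300.]
M chock 0.73 [0.5188 0.2802 0.    ] [172. 214.]
M chock 0.64 [0.427  0.239  0.0011] [215. 282.]
S chock 0.87 ctr mm 517.7 277.7 size 62.2 26.9 long-dir deg -83.4
S chock 0.7 ctr mm 433.3 237.8 size 61.3 30.3 long-dir deg -77.5
S chock 0.59 ctr mm 402.9 331.8 size 60.4 27.6 long-dir deg -72.5
M round_weight 0.76 [0.6319 0.2934 0.0256] [131. 115.]
S round_weight 0.85 ctr mm 629.2 296.9 size 98.9 44.3 long-dir deg -75.9
```

View pics/w4.png

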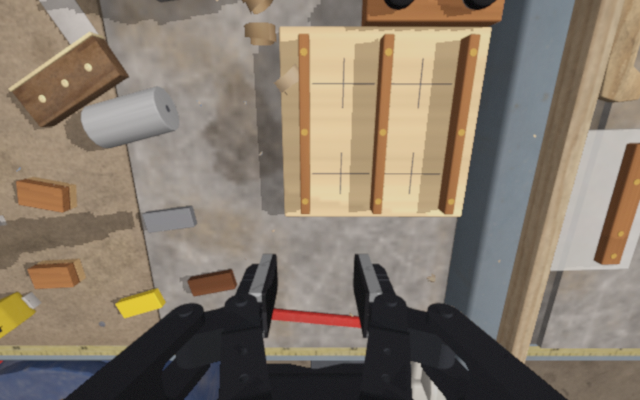

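The picture shows the board flush at the fence (right edge 490→462) and at the stop (row 27). Exactly two blanks are present, at (43,195) and (53,275). The dark-brown chock is at (212,282), with yellow (140,303) and grey (169,219) as look-alikes, and the weight is at (130,117). The marks average gives board centre (0.616, 0.045).

```bash
python3 -c "
from h import *
plan([.546,.412,.14],79)"
```

```text
plan [0.546 0.412 0.14 ] 79 -> [-0.0123, -0.3016, 0.0557] -79.0 rows>= 10
```

Request:
carry_out --series '[[[0.05,0,-0.03,0,-8],[0.05,0,-0.06,0,-16],[0.05,0,-0.09,0,-24],[0.05,-0.01,-0.12,0,-32],[0.05,-0.012,-0.15,0,-40],[0.05,-0.012,-0.18,0,-48],[0.05,-0.012,-0.21,0,-56],[0.05,-0.012,-0.24,0.02,-64],[0.05,-0.012,-0.27,0.04,-72],[0.05,-0.012,-0.302,0.055,-79],[0.05,-0.012,-0.302,0.055,-79],[0.05,-0.012,-0.302,0.055,-79]]]'

```text
time: 12.15
eef_pos: [0.5457, 0.4128, 0.14]
ee_rot: [-2.423, -1.999, 0.002]
force: [0.3, -0.7, -1.0]
grip_width: 0.0501
gripper_force: 0.0
```

```bash
cat >> h.py <<'E'
def near(k,z,zt=0,f=None):
    st();c,im=snap("wrist",f);marks(k,"wrist",c,2);sil(k,"wrist",c,z,2);return c,im
E
python3 - <<'E'
from h import *
near("blank0",.022,f="w5")
E
```

```text
t 12.2 [0.5457 0.4128 0.14  ] yaw 79.1 F [ 0.3 -0.7 -1. ] w 0.0501 0.0
M blank0 0.87 [ 0.5456  0.4179 -0.0036] [314. 188.]
M blank0 0.73 [ 0.7767  0.1253 -0.0031] [544. 380.]
S blank0 0.71 ctr mm 449.1 429.8 size 50.2 37.0 long-dir deg -86.4
```

View pics/w5.png

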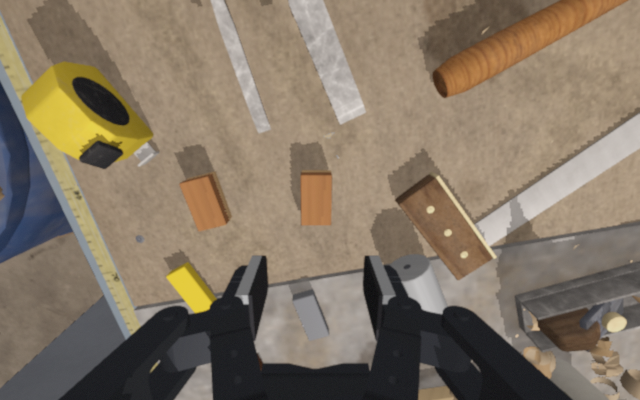

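The picture shows blank A at (316,199), its edges vertical (cols 302–331, rows 172–226), so already aligned. Blank B is tilted at (205,201), and neither is blocked.

```bash
python3 - <<'E'
from h import *
c=r.camera_model("wrist")
for q in([(302,172),(331,172),(331,225),(302,225)],[(181,182),(212,174),(229,220),(197,230)]):
    w=toplane(c,np.array(q,float),.022);print(np.round(w.mean(0),4),np.round(w,3).tolist());(m,s,t)=cv2.minAreaRect((w*1000).astype(np.float32));print(s,t)
m=toplane(c,np.array([[316.5,198.5]]),.022)[0]
plan([m[0],m[1],.012],79)
E
```

```text
[0.5492 0.4116] [[0.542, 0.439], [0.567, 0.434], [0.558, 0.384], [0.531, 0.39]]
(50.083656311035156, 26.98124122619629) 78.88526153564453
[0.4494 0.4285] [[0.434, 0.451], [0.463, 0.452], [0.466, 0.408], [0.434, 0.404]]
(32.35392761230469, 46.778167724609375) 3.1986212730407715
plan [0.549 0.412 0.012] 79 -> [0.0016, 0.0015, 0.1295] -0.1 rows>= 3
```

Request:
carry_out --series '[[[0.05,0.001,0.002,0.045,0],[0.05,0.001,0.002,0.085,0],[0.05,0.001,0.002,0.11,0],[0.05,0.001,0.002,0.125,0],[0.05,0.001,0.002,0.134,0],[0.05,0.001,0.002,0.134,0],[0.0,0.001,0.002,0.134,0],[0.0,0.001,0.002,0.134,0],[0.0,0.001,0.002,0.134,0],[0.0,0.001,0.002,0.134,0],[0.0,0.001,0.002,0.134,0]]]' --squeeze 30

```text
time: 13.4
eef_pos: [0.5495, 0.4138, 0.0087]
ee_rot: [2.423, 1.999, 0.005]
force: [0.8, -0.4, 6.6]
grip_width: 0.0274
gripper_force: 30.5
```

```bash
python3 - <<'E'
from h import *
st();c,im=snap("wrist","w6");marks("blank0","wrist",c,2)
s=r.state()
plan([.661,.083,.13],90);plan([s["eef_pos"][0],s["eef_pos"][1],.13])
E
```

```text
t 13.4 [0.5495 0.4138 0.0087] yaw 79.0 F [ 0.8 -0.4  6.6] w 0.0274 30.539599657058716
M blank0 0.82 [ 0.5487  0.4154 -0.0035] [313. 254.]
plan [0.661 0.083 0.13 ] 90 -> [-0.3033, 0.1727, -0.1216] -11.0 rows>= 8
plan [0.549 0.414 0.13 ] None -> [0.0003, 0.0002, -0.1214] 0 rows>= 3
```

View pics/w6.png

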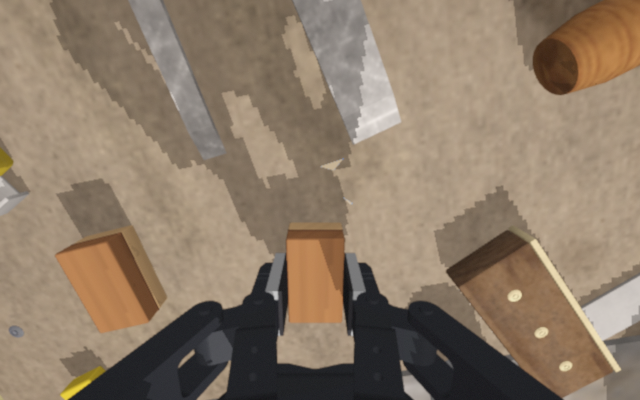

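Blank A is held squarely between the pads (top face cols 288–345, rows 231–323). I measure its offset along the tool, then lift.

```bash
python3 - <<'E'
from h import *
c=r.camera_model("wrist");w=toplane(c,np.array([[288,231],[345,231],[345,323],[288,323.]]),.022)
s=r.state();R=Ro.from_rotvec(s["ee_rot"]).as_matrix()
d=np.c_[w-s["eef_pos"][:2],np.zeros(4)]@R;print(np.round(d*1000,1))
E
```

```text
[[ 26.4 -12.2   0. ]
 [ 26.4  14.2   0.1]
 [-25.1  15.8  -0. ]
 [-25.  -13.6  -0.1]]
```

Request:
carry_out --series '[[[0.0,0,0,-0.02,0],[0.0,0,0,-0.06,0],[0.0,-0.02,0.01,-0.1,0],[0.0,-0.06,0.034,-0.125,-2],[0.0,-0.1,0.057,-0.125,-4],[0.0,-0.14,0.08,-0.125,-6],[0.0,-0.18,0.103,-0.125,-8],[0.0,-0.22,0.126,-0.125,-10],[0.0,-0.26,0.15,-0.125,-11],[0.0,-0.303,0.173,-0.125,-11],[0.0,-0.303,0.173,-0.11,-11],[0.0,-0.303,0.173,-0.1,-11]]]'

```text
time: 14.7
eef_pos: [0.661, 0.0804, 0.1069]
ee_rot: [2.225, 2.218, -0.0]
force: [-0.4, 1.5, -0.7]
grip_width: 0.0275
gripper_force: 29.8
```

```bash
python3 - <<'E'
from h import *
st();plan([.661,.0825,.028],90);c,im=snap("wrist");marks("mark0","wrist",c);marks("press_board","wrist",c,1)
E
```

```text
t 14.7 [0.661  0.0804 0.1069] yaw 89.8 F [-0.4  1.5 -0.7] w 0.0275 29.83569234609604
plan [0.661 0.082 0.028] 90 -> [0.0022, -0.0, 0.0789] -0.2 rows>= 2
M mark0 0.89 [0.5704 0.0068 0.0192] [212. 291.]
M mark0 0.74 [0.6612 0.0795 0.0239] [315. 215.]
M mark0 0.63 [0.5709 0.0825 0.0163] [204. 208.]
M press_board 0.72 [ 6.193e-01  4.570e-02 -6.000e-04] [269. 241.]
```

Request:
carry_out --series '[[[0.0,0.002,0,0.03,0],[0.0,0.002,0,0.055,0],[0.0,0.002,0,0.07,0],[0.0,0.002,0,0.076,0],[0.0,0.002,0,0.079,0],[0.0,0.002,0,0.079,0]]]'

```text
time: 15.45
eef_pos: [0.6612, 0.0852, 0.0285]
ee_rot: [2.22, 2.222, 0.001]
force: [-0.0, -0.0, -0.2]
grip_width: 0.0271
gripper_force: 29.8
```

Request:
carry_out --series '[[[0.0,-0.0025,0,0.0,0],[0.0,-0.0025,0,0.001,0],[0.0,-0.0025,0,0.002,0],[0.0,-0.0025,0,0.002,0]]]'

```text
time: 15.85
eef_pos: [0.6615, 0.0815, 0.0276]
ee_rot: [2.22, 2.22, 0.001]
force: [-2.5, -2.8, 7.4]
grip_width: 0.0271
gripper_force: 30.7
```

Request:
carry_out --series '[[[0.04,0,0,-0.001,0],[0.04,0,0,-0.001,0],[0.04,0,0,-0.001,0],[0.04,0,0,-0.02,0],[0.04,0,0,-0.06,0],[0.04,0.02,-0.01,-0.1,0],[0.04,0.05,-0.04,-0.13,0],[0.04,0.05,-0.04,-0.13,0],[0.04,0.05,-0.04,-0.13,0]]]'

```text
time: 16.75
eef_pos: [0.6207, 0.1334, 0.1582]
ee_rot: [2.216, 2.224, 0.003]
force: [-0.4, 0.0, -1.1]
grip_width: 0.0401
gripper_force: 0.0
```

```bash
python3 - <<'E'
from h import *
near("blank0",.040,f="w7");plan([.447,.425,.14],90)
c=r.camera_model("wrist");print([np.round(proj(c,[.616+a*.045,.045+b*.038,.04])) for a in(-1,1) for b in (-1,1)])
E
```

```text
t 16.8 [0.6207 0.1334 0.1582] yaw 90.2 F [-0.4  0.  -1.1] w 0.0401 0.0
M blank0 0.97 [0.6617 0.0854 0.0141] [354. 238.]
S blank0 0.81 ctr mm 661.1 83.9 size 55.9 31.0 long-dir deg -89.8
plan [0.447 0.425 0.14 ] 90 -> [0.2943, -0.1744, 0.0149] -0.1 rows>= 7
[array([266., 317.]), array([262., 250.]), array([354., 317.]), array([358., 250.])]
```

View pics/w7.png

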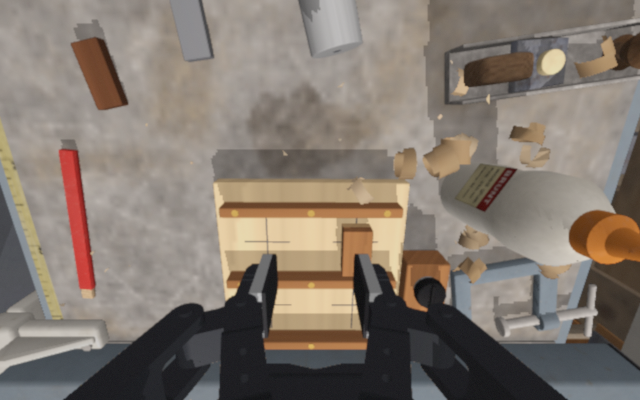

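Blank A sits on the far cross with its top face centre at (357,250), against the expected (358,250). On to blank B.

Request:
carry_out --series '[[[0.05,0.037,-0.022,0,0],[0.05,0.074,-0.044,0,0],[0.05,0.11,-0.066,0,0],[0.05,0.147,-0.087,0,0],[0.05,0.184,-0.109,0,0],[0.05,0.221,-0.131,0,0],[0.05,0.258,-0.153,0.01,0],[0.05,0.294,-0.174,0.015,0],[0.05,0.294,-0.174,0.015,0],[0.05,0.294,-0.174,0.015,0],[0.05,0.294,-0.174,0.015,0]]]'

```text
time: 18.0
eef_pos: [0.4479, 0.4244, 0.1398]
ee_rot: [2.223, 2.219, -0.002]
force: [1.2, -0.9, -0.2]
grip_width: 0.0503
gripper_force: 0.0
```

```bash
python3 - <<'E'
from h import *
near("blank0",.022,f="w8")
E
```

```text
t 18.0 [0.4479 0.4244 0.1398] yaw 89.9 F [ 1.2 -0.9 -0.2] w 0.0503 0.0
M blank0 0.84 [0.4427 0.4289 0.0008] [310. 189.]
S blank0 0.65 ctr mm 445.1 431.3 size 50.7 27.7 long-dir deg -86.5
```

View pics/w8.png

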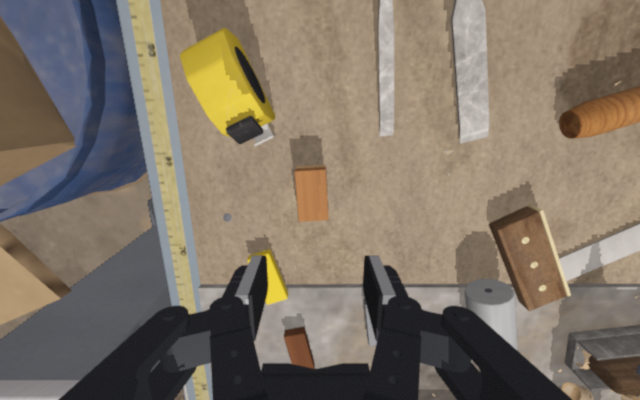

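Blank B is at (312,194), tilted about 3.5°, and the yellow strip and tape are clear of the fingers.

```bash
python3 -c "
from h import *
plan([.4455,.4305,.006],93.5)"
```

```text
plan [0.446 0.43  0.006] 93.5 -> [0.0062, -0.0025, 0.1345] -3.6 rows>= 3
```

Request:
carry_out --series '[[[0.05,0.003,-0.0025,0.045,-3.6],[0.05,0.006,-0.0025,0.085,-3.6],[0.05,0.006,-0.0025,0.11,-3.6],[0.05,0.006,-0.0025,0.125,-3.6],[0.05,0.006,-0.0025,0.134,-3.6],[0.05,0.006,-0.0025,0.134,-3.6],[0.0,0.006,-0.0025,0.134,-3.6],[0.0,0.006,-0.0025,0.134,-3.6],[0.0,0.006,-0.0025,0.134,-3.6],[0.0,0.006,-0.0025,0.134,-3.6],[0.0,0.006,-0.0025,0.134,-3.6]]]'

```text
time: 19.25
eef_pos: [0.4448, 0.4328, 0.0083]
ee_rot: [2.15, 2.29, 0.004]
force: [-0.1, -0.9, 6.2]
grip_width: 0.027
gripper_force: 30.4
```

```bash
python3 - <<'E'
from h import *
c,_=near("blank0",.022)
# offset of top-face along tool x using silhouette rows
d=r.silhouettes("blank0","wrist")[0]["pixels"];v,u=np.nonzero(d);w=toplane(c,np.c_[u,v],.022)
s=r.state();R=Ro.from_rotvec(s["ee_rot"]).as_matrix();q=np.c_[w-s["eef_pos"][:2],np.zeros(len(w))]@R
print(np.percentile(q[:,0],[1,99]),u.min(),u.max(),v.min(),v.max())
plan([.571,.007,.13],90);plan([.4455,.43,.13])
E
```

```text
t 19.2 [0.4448 0.4328 0.0083] yaw 93.6 F [-0.1 -0.9  6.2] w 0.027 30.40870428085327
M blank0 0.68 [4.430e-01 4.273e-01 1.000e-04] [311. 268.]
S blank0 0.57 ctr mm 445.2 433.7 size 55.2 27.2 long-dir deg -86.4
[-0.02610894  0.02793619] 287 344 227 326
plan [0.571 0.007 0.13 ] 90 -> [-0.4328, 0.0992, -0.1221] 3.6 rows>= 10
plan [0.446 0.43  0.13 ] None -> [-0.0027, 0.0008, -0.1217] 0 rows>= 3
```

Request:
carry_out --series '[[[0.0,0,0,-0.03,0],[0.0,-0.01,0.0,-0.07,0],[0.0,-0.045,0.01,-0.105,0],[0.0,-0.09,0.02,-0.122,1],[0.0,-0.135,0.03,-0.122,2],[0.0,-0.18,0.04,-0.122,3],[0.0,-0.225,0.05,-0.122,3.6],[0.0,-0.27,0.06,-0.122,3.6],[0.0,-0.315,0.07,-0.122,3.6],[0.0,-0.36,0.08,-0.122,3.6],[0.0,-0.4,0.09,-0.122,3.6],[0.0,-0.431,0.099,-0.122,3.6]]]'

```text
time: 20.65
eef_pos: [0.5705, 0.0046, 0.1289]
ee_rot: [2.223, 2.218, -0.001]
force: [0.3, 0.9, 0.3]
grip_width: 0.0273
gripper_force: 29.8
```

Request:
carry_out --series '[[[0.0,0,0,0.02,0],[0.0,0,0,0.05,0],[0.0,0,0,0.08,0],[0.0,0,0,0.09,0],[0.0,0,0,0.09,0],[0.0,0,0,0.09,0]]]'

```text
time: 21.25
eef_pos: [0.5709, 0.0087, 0.0399]
ee_rot: [2.22, 2.222, 0.002]
force: [-0.1, -0.2, -0.7]
grip_width: 0.0276
gripper_force: 29.8
```

```bash
python3 -c "
from h import *
st();plan([.571,.0085,.0275],90);c,_=snap('wrist');marks('mark0','wrist',c)"
```

```text
t 21.2 [0.5709 0.0087 0.0399] yaw 90.1 F [-0.1 -0.2 -0.7] w 0.0276 29.76679176092148
plan [0.571 0.008 0.028] 90 -> [-0.0002, 0.0001, 0.0124] 0.1 rows>= 1
M mark0 0.79 [0.6596 0.0076 0.0178] [462. 250.]
M mark0 0.56 [0.5726 0.08   0.0142] [318. 125.]
```

Request:
carry_out --series '[[[0.0,0,0,0.006,0],[0.0,0,0,0.01,0],[0.0,0,0,0.0125,0],[0.0,0,0,0.0135,0],[0.0,0,0,0.0135,0],[0.04,0,0,0.0125,0],[0.04,0,0,0.0125,0],[0.04,0,0,0.0125,0],[0.04,0,0,0,0],[0.04,0,0,-0.04,0],[0.04,0.03,0,-0.08,0],[0.04,0.07,-0.02,-0.12,0]]]'

```text
time: 22.55
eef_pos: [0.5554, 0.0713, 0.1547]
ee_rot: [2.224, 2.217, 0.005]
force: [0.7, 0.9, 1.4]
grip_width: 0.0401
gripper_force: 0.0
```

```bash
python3 - <<'E'
from h import *
c,im=near("blank0",.040);a=im[:,:,::-1][200:380,180:440]
cv2.imwrite("pics/w9c.png",cv2.resize(a,None,fx=3,fy=3))
P=[proj(c,[.616+a*.045,.045+b*.038,.04]) for a,b in((-1,-1),(1,1))];print(P)
E
```

```text
t 22.6 [0.5554 0.0713 0.1547] yaw 89.8 F [0.7 0.9 1.4] w 0.0401 0.0
M blank0 0.81 [0.5658 0.0034 0.0167] [325. 258.]
M blank0 0.65 [0.6633 0.0818 0.0143] [427. 183.]
S blank0 0.8 ctr mm 570.6 9.6 size 57.3 27.5 long-dir deg -88.4
S blank0 0.65 ctr mm 658.4 82.4 size 51.8 35.5 long-dir deg 89.8
[array([330.97531304, 265.86838579]), array([434.58239797, 188.72453479])]
```

View pics/w9c.png

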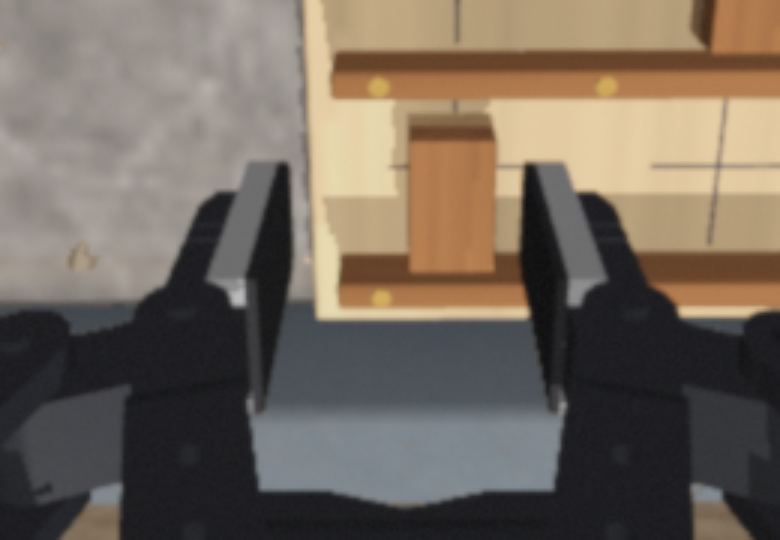

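Blank B's top face centre is (330.7,266.5), against the expected (331,266): on its cross and square. Now the caul.

```bash
python3 -c "
from h import *
plan([.50,-.16,.25],0)"
```

```text
plan [ 0.5  -0.16  0.25] 0 -> [-0.2344, -0.0548, -0.095] 90.3 rows>= 11
```

Request:
carry_out --series '[[[0.05,0,0,-0.04,8],[0.05,0,0,-0.08,16],[0.05,-0.02,-0.005,-0.095,24],[0.05,-0.04,-0.01,-0.095,32],[0.05,-0.065,-0.015,-0.095,40],[0.05,-0.09,-0.02,-0.095,48],[0.05,-0.115,-0.025,-0.095,56],[0.05,-0.14,-0.03,-0.095,64],[0.05,-0.165,-0.035,-0.095,72],[0.05,-0.19,-0.045,-0.095,80],[0.05,-0.215,-0.05,-0.095,88],[0.05,-0.234,-0.055,-0.095,90]]]'

```text
time: 23.9
eef_pos: [0.4975, -0.1652, 0.2466]
ee_rot: [3.141, -0.006, -0.002]
force: [-0.2, 0.1, 0.4]
grip_width: 0.0499
gripper_force: 0.0
```

```bash
python3 - <<'E'
from h import *
st();c,im=snap("wrist");marks("caul","wrist",c,1);marks("batten","wrist",c,2);sil("caul","wrist",c,.012,1)
_,t=snap("top");_,s=snap("side")
top=cv2.resize(im[:,:,::-1],(480,300));tt=cv2.resize(t[:,:,::-1][60:310,300:640],(408,300));ss=cv2.resize(s[:,:,::-1],(392,245))
o=np.zeros((600,800,3),np.uint8);o[:300,:480]=top;o[300:600,:408]=tt;o[300:545,408:800]=ss
cv2.imwrite("pics/m1.png",o)
E
```

```text
t 23.9 [ 0.4975 -0.1652  0.2466] yaw -0.2 F [-0.2  0.1  0.4] w 0.0499 0.0
M caul 0.95 [ 0.5332 -0.202  -0.0047] [343. 143.]
M batten 0.9 [ 0.5343 -0.2333  0.0266] [372. 145.]
M batten 0.63 [0.6605 0.0823 0.0143] [86. 27.]
S caul 0.76 ctr mm 534.5 -200.8 size 169.5 141.4 long-dir deg 1.8
```

View pics/m1.png

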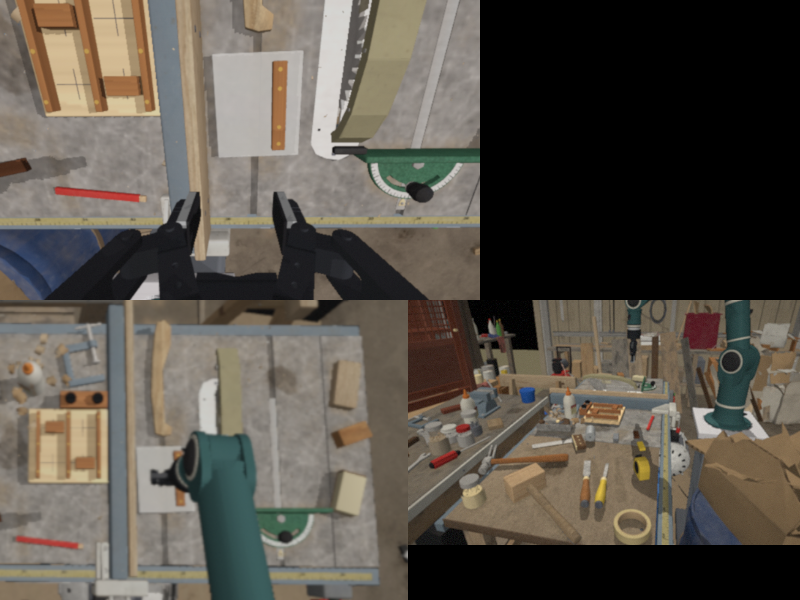

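The wrist view (upper left) shows the caul at (257,105) with its batten at (280,105), and both blanks on their crosses. The saw guard is right of the caul with its nearest edge at about (335,140), roughly 5 cm beyond the batten, so I keep the opening small.

```bash
python3 -c "
from h import *
plan([.53,-.234,.13],1.5)"
```

```text
plan [ 0.53  -0.234  0.13 ] 1.5 -> [0.0308, 0.0729, 0.117] -1.3 rows>= 3
```

Request:
carry_out --series '[[[0.036,0.015,0.035,0,0],[0.036,0.03,0.07,0.02,0],[0.036,0.03,0.07,0.06,0],[0.036,0.03,0.07,0.1,0],[0.036,0.03,0.07,0.117,0],[0.036,0.03,0.07,0.117,0]]]'

```text
time: 24.8
eef_pos: [0.5272, -0.2305, 0.1272]
ee_rot: [-3.138, -0.006, 0.008]
force: [0.1, 0.4, -0.2]
grip_width: 0.0359
gripper_force: 0.0
```

```bash
python3 - <<'E'
from h import *
c,im=near("caul",.012);marks("batten","wrist",c,1)
h=cv2.cvtColor(im,cv2.COLOR_RGB2HSV);p=proj(c,[.53,-.234,.024])
m=((h[:,:,0]>5)&(h[:,:,0]<18)&(h[:,:,1]>110)&(h[:,:,2]>70)).astype(np.uint8)
n,l,s,ce=cv2.connectedComponentsWithStats(m)
for i in np.argsort(-s[1:,4])[:3]+1:
    v,u=np.nonzero(l==i);w=toplane(c,np.c_[u,v],.024);print(s[i],np.round(ce[i]),cv2.minAreaRect((w*1000).astype(np.float32)))
E
```

```text
t 24.8 [ 0.5272 -0.2305  0.1272] yaw 0.2 F [ 0.1  0.4 -0.2] w 0.0359 0.0
M caul 0.97 [ 0.5325 -0.2022 -0.0038] [285. 191.]
S caul 0.83 ctr mm 535.3 -200.9 size 168.1 139.7 long-dir deg 2.0
M batten 0.67 [ 0.5338 -0.2368  0.0281] [323. 200.]
[   0    0   73  204 4287] [ 32. 122.] ((602.9738159179688, 3.2637157440185547), (54.115150451660156, 148.607666015625), 89.87718200683594)
[ 304  110   28  159 3686] [318. 187.] ((535.7476806640625, -233.41500854492188), (138.3702850341797, 20.654457092285156), 1.7759183645248413)
[  0 191   2   6   9] [  0. 194.] ((536.7074584960938, 35.649410247802734), (0.8060176968574524, 4.646033763885498), 71.58335876464844)
```

```bash
python3 -c "
from h import *
plan([.535,-.2337,.011],1.8)"
```

```text
plan [ 0.535 -0.234  0.011] 1.8 -> [0.0046, 0.0013, 0.1208] -1.7 rows>= 3
```

Request:
carry_out --series '[[[0.036,0.005,0.002,0.04,-1.7],[0.036,0.005,0.002,0.08,-1.7],[0.036,0.005,0.002,0.1,-1.7],[0.036,0.005,0.002,0.112,-1.7],[0.036,0.005,0.002,0.119,-1.7],[0.036,0.005,0.002,0.119,-1.7],[0.036,0.005,0.002,0.119,-1.7]]]'

```text
time: 25.7
eef_pos: [0.5347, -0.2349, 0.0125]
ee_rot: [3.14, 0.048, 0.004]
force: [0.0, 0.0, 0.8]
grip_width: 0.0358
gripper_force: 0.0
```

Request:
carry_out --series '[[[0.0,0,-0.001,0.001,0],[0.0,0,-0.001,0.001,0],[0.0,0,-0.001,0.001,0],[0.0,0,-0.001,0.001,0],[0.0,0,-0.001,0.001,0],[0.0,0,-0.001,0.001,0],[0.0,0,-0.001,0.001,0]]]' --squeeze 70

```text
time: 26.4
eef_pos: [0.535, -0.2336, 0.0124]
ee_rot: [3.14, 0.048, 0.004]
force: [-1.9, 1.9, 10.4]
grip_width: 0.02
gripper_force: 73.1
```

```bash
python3 - <<'E'
from h import *
c,im=near("caul",.012)
E
```

```text
t 26.4 [ 0.535  -0.2336  0.0124] yaw 1.8 F [-1.9  1.9 10.4] w 0.02 73.051999284653
M caul 0.75 [ 0.5316 -0.2045 -0.0058] [265. 256.]
M caul 0.43 [ 0.5363 -0.2363  0.0232] [320. 276.]
S caul 0.91 ctr mm 535.4 -201.4 size 167.4 140.2 long-dir deg 1.7
```

Request:
carry_out --series '[[[0.0,0,0,-0.01,0],[0.0,0,0,-0.025,0],[0.0,0,0,-0.05,0],[0.0,0,0,-0.08,0],[0.0,0,0,-0.11,0],[0.0,0,0,-0.14,0],[0.0,0,0,-0.17,0],[0.0,0,0,-0.2,0],[0.0,0,0,-0.22,0],[0.0,0,0,-0.23,0],[0.0,0,0,-0.23,0]]]'

```text
time: 27.65
eef_pos: [0.5341, -0.2338, 0.2418]
ee_rot: [3.14, 0.048, 0.004]
force: [0.2, -0.2, -3.6]
grip_width: 0.0201
gripper_force: 70.5
```

```bash
python3 - <<'E'
from h import *
c,im=near("caul",.24);plan([.60,.01,.24],90)
E
```

```text
t 27.6 [ 0.5341 -0.2338  0.2418] yaw 1.7 F [ 0.2 -0.2 -3.6] w 0.0201 70.47065593855223
M caul 0.91 [ 0.5327 -0.2022  0.225 ] [261. 254.]
S caul 0.75 ctr mm 533.7 -201.1 size 169.0 140.6 long-dir deg 1.7
plan [0.6  0.01 0.24] 90 -> [0.0747, -0.2413, -0.0011] -88.3 rows>= 11
```

Request:
carry_out --series '[[[0.0,0,-0.01,0,-4],[0.0,0.005,-0.03,0,-11],[0.0,0.01,-0.05,0,-18],[0.0,0.017,-0.072,0,-25],[0.0,0.024,-0.094,0,-32],[0.0,0.031,-0.116,0,-40],[0.0,0.038,-0.14,0,-48],[0.0,0.045,-0.163,0,-56],[0.0,0.052,-0.186,0,-64],[0.0,0.06,-0.208,0,-72],[0.0,0.068,-0.228,0,-80],[0.0,0.075,-0.241,0,-86]]]'

```text
time: 29.0
eef_pos: [0.6007, 0.0116, 0.2386]
ee_rot: [-2.255, -2.183, 0.001]
force: [-0.3, 0.3, -1.4]
grip_width: 0.0198
gripper_force: 70.5
```

```bash
python3 - <<'E'
from h import *
st();plan([.649,.045,.12],90)
c,_=snap("top");marks("blank0","top",c,3)
E
```

```text
t 29.0 [0.6007 0.0116 0.2386] yaw 88.1 F [-0.3  0.3 -1.4] w 0.0198 70.45732901002339
plan [0.649 0.045 0.12 ] 90 -> [0.0348, 0.0475, 0.1186] -1.9 rows>= 3
M blank0 0.37 [0.6625 0.0825 0.0167] [344. 165.]
M blank0 0.29 [0.712  0.0439 0.0086] [357. 150.]
```

Request:
carry_out --series '[[[0.0,0.012,0.016,0,-1],[0.0,0.025,0.034,0,-2],[0.0,0.035,0.0475,0.02,-2],[0.0,0.035,0.0475,0.06,-2],[0.0,0.035,0.0475,0.1,-2],[0.0,0.035,0.0475,0.119,-2],[0.0,0.035,0.0475,0.119,-2],[0.0,0.035,0.0475,0.119,-2]]]'

```text
time: 29.9
eef_pos: [0.6507, 0.0426, 0.122]
ee_rot: [2.228, 2.215, 0.002]
force: [0.6, 1.1, -1.2]
grip_width: 0.0197
gripper_force: 70.5
```

```bash
python3 - <<'E'
from h import *
near("caul",.119);plan([.649,.045,.0535],90)
c,_=snap("wrist","w10");marks("blank0","wrist",c,3);marks("press_board","wrist",c,1)
E
```

```text
t 29.9 [0.6507 0.0426 0.122 ] yaw 89.7 F [ 0.6  1.1 -1.2] w 0.0197 70.52261799726693
M caul 0.73 [0.6156 0.0409 0.1041] [255. 254.]
S caul 0.73 ctr mm 617.7 42.5 size 169.7 142.1 long-dir deg 89.7
plan [0.649 0.045 0.054] 90 -> [0.0021, -0.0027, 0.0699] -0.3 rows>= 2
```

```bash
python3 - <<'E'
from h import *
c=r.camera_model("wrist");im=cv2.imread("pics/w10.png")
P=[np.round(proj(c,[.616+a*.045,.045+b*.038,.04])) for a,b in((-1,-1),(1,1))];print(P)
cv2.imwrite("pics/w10c.png",cv2.resize(im[80:400,60:500],(792,576)))
E
```

```text
[array([218., 255.]), array([328., 163.])]
```

View pics/w10c.png

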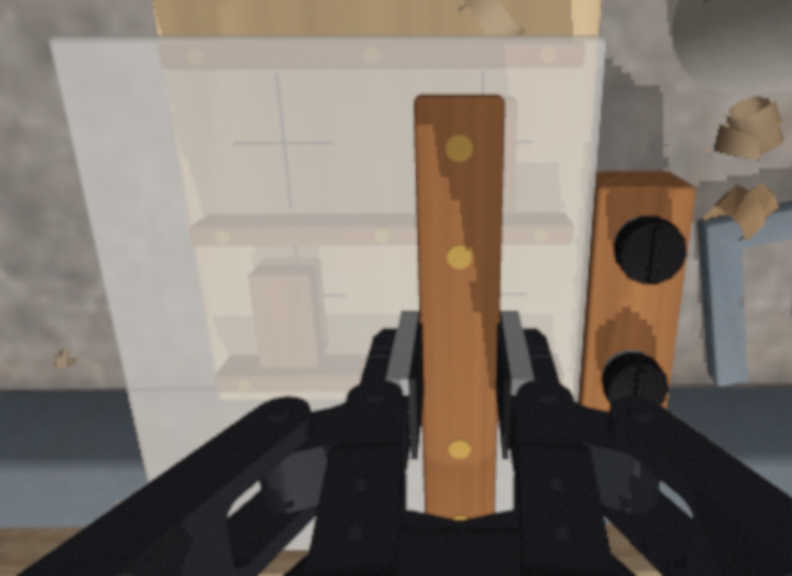

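Through the clear caul, blank B is at (219,258), its cross (expected 218,255). Blank A is half under the batten on its cross, and the caul is square with the board. I lower it.

Request:
carry_out --series '[[[0.0,0.002,-0.002,0.025,-0.3],[0.0,0.002,-0.002,0.045,-0.3],[0.0,0.002,-0.002,0.058,-0.3],[0.0,0.002,-0.002,0.064,-0.3],[0.0,0.002,-0.002,0.067,-0.3],[0.0,0.002,-0.002,0.069,-0.3],[0.0,0.002,-0.002,0.069,-0.3]]]'

```text
time: 30.9
eef_pos: [0.6486, 0.0449, 0.0528]
ee_rot: [2.22, 2.222, 0.001]
force: [-0.1, -0.0, -2.1]
grip_width: 0.0199
gripper_force: 70.5
```

Request:
carry_out --series '[[[0.0,0,0,0.0005,0],[0.0,0,0,0.001,0],[0.0,0,0,0.0015,0],[0.0,0,0,0.0015,0]]]'

```text
time: 31.3
eef_pos: [0.6487, 0.0448, 0.0525]
ee_rot: [2.22, 2.221, 0.001]
force: [-3.1, -0.6, 7.8]
grip_width: 0.0202
gripper_force: 72.9
```

Contact. Release and rise, then go toward the chock.

Request:
carry_out --series '[[[0.036,0,0,-0.001,0],[0.036,0,0,-0.001,0],[0.036,0,0,-0.001,0],[0.036,0,0,-0.001,0],[0.036,0,0,-0.02,0],[0.036,0,0,-0.06,0],[0.036,0.01,-0.02,-0.1,0],[0.036,0.04,-0.06,-0.12,0],[0.036,0.04,-0.06,-0.12,0],[0.036,0.04,-0.06,-0.12,0]]]'

```text
time: 32.3
eef_pos: [0.5879, 0.0858, 0.1728]
ee_rot: [2.216, 2.224, 0.002]
force: [0.5, -0.2, 0.6]
grip_width: 0.0357
gripper_force: 0.0
```

```bash
python3 - <<'E'
from h import *
c,im=near("caul",.052,f="w11");marks("batten","wrist",c,1);marks("press_board","wrist",c,1);marks("chock","wrist",c);sil("chock","wrist",c,.012)
plan([.426,.24,.14],103)
E
```

```text
t 32.3 [0.5879 0.0858 0.1728] yaw 90.2 F [ 0.5 -0.2  0.6] w 0.0357 0.0
M caul 0.56 [0.6144 0.0447 0.0337] [341. 233.]
S caul 0.62 ctr mm 616.5 47.1 size 168.8 141.7 long-dir deg -89.9
M batten 0.88 [0.6502 0.0414 0.0656] [382. 251.]
M chock 0.57 [0.4267 0.2372 0.0011] [137.  23.]
S chock 0.68 ctr mm 433.8 232.9 size 44.6 28.0 long-dir deg -78.9
S chock 0.46 ctr mm 520.1 251.1 size 22.4 3.0 long-dir deg 0.2
S chock 0.43 ctr mm 620.4 28.3 size 193.4 160.1 long-dir deg -89.9
plan [0.426 0.24  0.14 ] 103 -> [0.1559, -0.1624, 0.0301] -13.0 rows>= 5
```

Request:
carry_out --series '[[[0.04,0.03,-0.03,0,-3],[0.04,0.06,-0.06,0,-6],[0.04,0.09,-0.09,0,-9],[0.04,0.12,-0.125,0.01,-12],[0.04,0.156,-0.162,0.03,-12],[0.04,0.156,-0.162,0.03,-12],[0.04,0.156,-0.162,0.03,-12]]]'

```text
time: 33.35
eef_pos: [0.425, 0.2414, 0.1402]
ee_rot: [-1.972, -2.445, 0.002]
force: [-0.6, -0.7, 0.2]
grip_width: 0.0399
gripper_force: 0.0
```

```bash
python3 - <<'E'
from h import *
c,im=near("chock",.012)
for d in r.silhouettes("chock","wrist")[:3]:
    v,u=np.nonzero(d["pixels"]);print(np.round(im[v,u].mean(0)),u.mean().round(),v.mean().round())
cv2.imwrite("pics/w12c.png",cv2.resize(im[:,:,::-1][100:300,180:440],(780,600)))
E
```

```text
t 33.4 [0.425  0.2414 0.1402] yaw 102.2 F [-0.6 -0.7  0.2] w 0.0399 0.0
M chock 0.92 [ 0.4256  0.2376 -0.0017] [315. 197.]
M chock 0.66 [5.153e-01 2.809e-01 2.000e-04] [417. 174.]
S chock 0.83 ctr mm 429.6 241.8 size 56.4 24.1 long-dir deg -77.7
S chock 0.75 ctr mm 514.0 281.5 size 58.1 27.7 long-dir deg -82.0
[119.  78.  55.] 320.0 197.0
[135. 133. 135.] 420.0 175.0
[229. 205.  67.] 309.0 82.0
```

View pics/w12c.png

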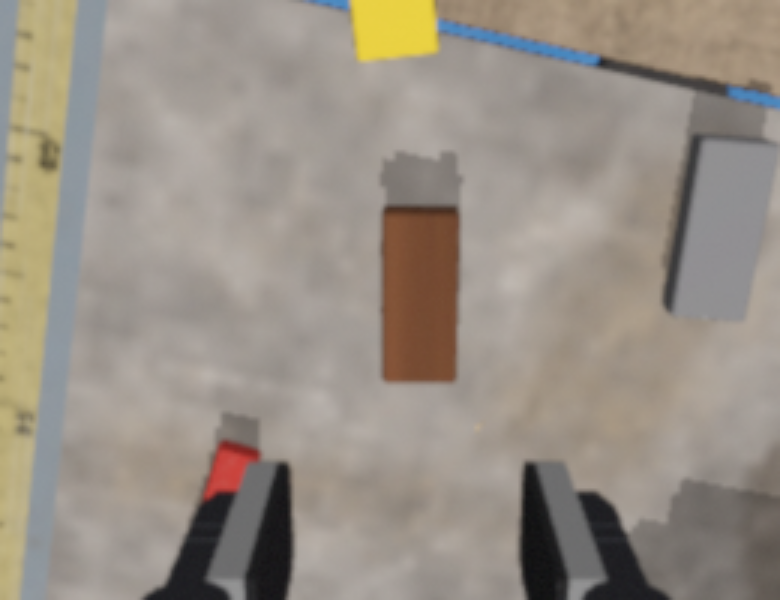

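The crop shows the dark-brown chock at full-image (320,197), aligned with the tool; yellow is at the top and grey at the right. This is the one described.

```bash
python3 -c "
from h import *
plan([.429,.2405,.004],102.2)"
```

```text
plan [0.429 0.24  0.004] 102.2 -> [0.0007, 0.0016, 0.1367] -0.3 rows>= 3
```

Request:
carry_out --series '[[[0.04,0.001,0.002,0.045,0],[0.04,0.001,0.002,0.085,0],[0.04,0.001,0.002,0.11,0],[0.04,0.001,0.002,0.125,0],[0.04,0.001,0.002,0.133,0],[0.04,0.001,0.002,0.136,0],[0.0,0.001,0.002,0.136,0],[0.0,0.001,0.002,0.136,0],[0.0,0.001,0.002,0.136,0],[0.0,0.001,0.002,0.136,0],[0.0,0.001,0.002,0.136,0]]]' --squeeze 30

```text
time: 34.65
eef_pos: [0.4284, 0.2422, 0.0054]
ee_rot: [1.976, 2.441, 0.002]
force: [-0.6, -1.0, 5.6]
grip_width: 0.023
gripper_force: 30.5
```

Request:
carry_out --series '[[[0.0,0,0,-0.03,0],[0.0,0,0,-0.07,0],[0.0,0,0,-0.11,0],[0.0,0,0,-0.14,0],[0.0,0,0,-0.15,0],[0.0,0,0,-0.15,0]]]'

```text
time: 35.25
eef_pos: [0.4285, 0.2419, 0.1556]
ee_rot: [1.976, 2.44, 0.003]
force: [0.2, -0.9, -1.0]
grip_width: 0.0226
gripper_force: 29.8
```

```bash
python3 - <<'E'
from h import *
near("chock",.152+.005);s=r.state()["eef_pos"];plan([.583,.045,.155],90)
E
```

```text
t 35.2 [0.4285 0.2419 0.1556] yaw 102.0 F [ 0.2 -0.9 -1. ] w 0.0226 29.845603108406067
M chock 0.98 [0.4281 0.238  0.149 ] [313. 267.]
M chock 0.91 [0.3938 0.3394 0.0051] [299.  80.]
S chock 0.95 ctr mm 429.3 239.1 size 61.3 24.8 long-dir deg -78.0
S chock 0.75 ctr mm 405.5 329.0 size 27.6 12.7 long-dir deg -72.7
plan [0.583 0.045 0.155] 90 -> [-0.2243, 0.1116, -0.0019] 12.0 rows>= 6
```

Request:
carry_out --series '[[[0.0,-0.03,0.015,0,3],[0.0,-0.065,0.032,0,6],[0.0,-0.1,0.05,0,9],[0.0,-0.135,0.067,0,12],[0.0,-0.17,0.085,0,12],[0.0,-0.2,0.1,0,12],[0.0,-0.224,0.11,0.02,12],[0.0,-0.224,0.11,0.05,12],[0.0,-0.224,0.11,0.075,12],[0.0,-0.224,0.11,0.085,12],[0.0,-0.224,0.11,0.085,12]]]'

```text
time: 36.5
eef_pos: [0.5803, 0.0461, 0.0672]
ee_rot: [-2.217, -2.221, 0.005]
force: [-0.1, -0.2, 0.2]
grip_width: 0.0226
gripper_force: 29.8
```

```bash
python3 - <<'E'
from h import *
near("caul",.052);c,_=near("chock",.084);marks("batten","wrist",c,1);plan([.581,.046,.058],90)
E
```

```text
t 36.5 [0.5803 0.0461 0.0672] yaw 90.1 F [-0.1 -0.2  0.2] w 0.0226 29.82922464609146
M caul 0.72 [0.6142 0.0439 0.034 ] [368. 244.]
S caul 0.79 ctr mm 615.9 45.7 size 165.8 138.7 long-dir deg -89.9
t 36.6 [0.5826 0.0465 0.0704] yaw 90.1 F [ 0.2  0.7 -0.4] w 0.0229 29.829392731189728
M chock 0.55 [0.5808 0.0419 0.0661] [311. 270.]
S chock 0.77 ctr mm 583.0 50.8 size 56.1 22.5 long-dir deg -89.8
M batten 0.7 [0.6476 0.0422 0.065 ] [432. 269.]
plan [0.581 0.046 0.058] 90 -> [0.0001, -0.0017, 0.0126] 0.0 rows>= 1
```

Request:
carry_out --series '[[[0.0,0,-0.001,0.006,0],[0.0,0,-0.001,0.01,0],[0.0,0,-0.001,0.012,0],[0.0,0,-0.001,0.0135,0],[0.0,0,-0.001,0.0145,0],[0.0,0,-0.001,0.0145,0]]]'

```text
time: 37.45
eef_pos: [0.5806, 0.0456, 0.0573]
ee_rot: [2.22, 2.221, -0.004]
force: [-8.3, -2.9, 20.9]
grip_width: 0.0228
gripper_force: 32.0
```

Request:
carry_out --series '[[[0.0,0,0,-0.002,0],[0.034,0,0,-0.002,0],[0.034,0,0,-0.002,0],[0.034,0,0,-0.002,0],[0.034,0,0,-0.015,0],[0.034,0,0,-0.05,0],[0.034,0.02,0,-0.09,0],[0.05,0.05,0,-0.11,0],[0.05,0.05,0,-0.11,0],[0.05,0.05,0,-0.11,0]]]'

```text
time: 38.45
eef_pos: [0.5811, 0.0964, 0.1661]
ee_rot: [2.218, 2.223, 0.001]
force: [-1.1, -0.5, -0.5]
grip_width: 0.0504
gripper_force: 0.0
```

```bash
python3 - <<'E'
from h import *
near("caul",.052);c,im=snap("wrist");sil("chock","wrist",c,.064,2);marks("chock","wrist",c,2);marks("batten","wrist",c,1)
marks("round_weight","wrist",c,1);sil("round_weight","wrist",c,.022,1)
h=cv2.cvtColor(im,cv2.COLOR_RGB2HSV)
m=((h[:,:,0]>4)&(h[:,:,0]<18)&(h[:,:,1]>110)&(h[:,:,2]>50)).astype(np.uint8)
n,l,s,ce=cv2.connectedComponentsWithStats(m)
for i in np.argsort(-s[1:,4])[:5]+1:
    v,u=np.nonzero(l==i);w=toplane(c,np.c_[u,v],.064);q=cv2.minAreaRect((w*1000).astype(np.float32));print(np.round(ce[i]),s[i],np.round(q[0],1),np.round(q[1],1),round(q[2],1))
plan([.63,.295,.17],103)
E
```

```text
t 38.5 [0.5811 0.0964 0.1661] yaw 90.1 F [-1.1 -0.5 -0.5] w 0.0504 0.0
M caul 0.87 [0.6146 0.0434 0.0368] [348. 248.]
S caul 0.89 ctr mm 616.0 46.3 size 169.9 140.6 long-dir deg -89.9
S chock 0.89 ctr mm 530.7 240.4 size 21.1 7.8 long-dir deg -0.1
S chock 0.71 ctr mm 581.9 46.5 size 59.2 24.0 long-dir deg -89.1
M chock 0.73 [0.5789 0.0395 0.0537] [313. 259.]
M batten 0.66 [0.6493 0.0432 0.0664] [392. 262.]
S round_weight 0.72 ctr mm 630.9 253.5 size 28.2 4.9 long-dir deg -0.1
[458. 262.] [ 421  215   75  100 3784] [708.7  36.6] [ 55.7 100.8] 0.0
[393. 224.] [ 379  182   31   97 2105] [647.8  70.7] [22.1 90.4] 0.2
[316. 257.] [ 304  229   25   58 1418] [581.6  45.5] [57.3 21.8] 89.3
[561.  10.] [524   0  70  26 616] [749.4 237.2] [47.2 14.3] 8.0
[269. 168.] [263 161  14  14 156] [543.7 127.9] [11.2 10.4] 86.8
plan [0.63  0.295 0.17 ] 103 -> [0.1996, 0.0491, -0.0054] -13.0 rows>= 5
```

Caul and chock are confirmed: the chock is 34 mm from the caul's mid line, square. For the weight I check the clearance to the brown studded block beside it, triangulating from the pictures already taken.

```bash
python3 - <<'E'
from h import *
s=r.state();Tt=np.eye(4);Tt[:3,:3]=Ro.from_rotvec(s["ee_rot"]).as_matrix();Tt[:3,3]=s["eef_pos"]
C=r.camera_model("wrist");X=np.array(C["world_to_cam"])@Tt   # tool->cam
def cam(p,rv):
    T=np.eye(4);T[:3,:3]=Ro.from_rotvec(rv).as_matrix();T[:3,3]=p
    return {"mtx":np.array(C["mtx"]),"world_to_cam":X@np.linalg.inv(T)}
c5=cam([.5457,.4128,.14],[-2.423,-1.999,.002]);c8=cam([.4479,.4244,.1398],[2.223,2.219,-.002])
c4=cam([.5594,.1106,.1973],[3.141,.003,.006])
# block corners top: far light edge & near edge
A={5:[(437,175),(495,253),(459,279),(396,200)],8:[(541,207),(570,293),(530,308),(490,220)]}
P5=c5["mtx"]@c5["world_to_cam"][:3];P8=c8["mtx"]@c8["world_to_cam"][:3]
for a,b in zip(A[5],A[8]):
    h=cv2.triangulatePoints(P5,P8,np.array(a,float).reshape(2,1),np.array(b,float).reshape(2,1));print(np.round((h[:3]/h[3]).ravel(),3))
w=toplane(c4,np.array([(12,92),(97,34),(128,68),(40,125.)]),.03);print("w4 block @.03",np.round(w,3).tolist())
# weight axis outline at z=.022 : silhouette bounds in w4
w=toplane(c4,np.array([(83,105),(163,88),(178,128),(98,147.)]),.022);print("weight",np.round(w,3).tolist())
E
```

```text
[0.657 0.415 0.017]
[0.707 0.325 0.018]
[0.672 0.304 0.016]
[0.622 0.395 0.001]
w4 block @.03 [[0.653, 0.401], [0.702, 0.308], [0.674, 0.286], [0.622, 0.383]]
weight [[0.641, 0.342], [0.657, 0.259], [0.619, 0.25], [0.6, 0.336]]
```

Request:
carry_out --series '[[[0.06,0.03,0.01,0,-3],[0.06,0.07,0.02,0,-6],[0.06,0.11,0.03,0,-9],[0.06,0.15,0.04,0,-12],[0.06,0.19,0.05,0,-12],[0.06,0.19,0.05,0,-12],[0.06,0.19,0.05,0,-12]]]'

```text
time: 39.6
eef_pos: [0.6302, 0.2871, 0.1645]
ee_rot: [-1.973, -2.444, 0.001]
force: [0.3, -1.3, -0.5]
grip_width: 0.0602
gripper_force: 0.0
```

```bash
python3 - <<'E'
from h import *
c,im=near("round_weight",.022,f="w13")
d=r.silhouettes("round_weight","wrist")[0]["pixels"]
v,u=np.nonzero(d);print(u.min(),u.max(),v.min(),v.max())
for row in range(v.min(),v.max(),8):
    k=u[v==row];print(row,k.min(),k.max())
E
```

```text
t 39.6 [0.6302 0.2871 0.1645] yaw 102.2 F [ 0.3 -1.3 -0.5] w 0.0602 0.0
M round_weight 0.56 [0.6298 0.2968 0.028 ] [317. 185.]
S round_weight 0.97 ctr mm 630.4 292.1 size 85.7 44.0 long-dir deg -76.1
292 339 144 229
144 306 311
152 292 338
160 293 338
168 293 337
176 294 339
184 294 339
192 295 339
200 295 339
208 295 339
216 296 339
224 298 337
```

```bash
python3 -c "
from h import *
plan([.6317,.2868,.012],104)"
```

```text
plan [0.632 0.287 0.012] 104 -> [0.0031, 0.001, 0.1529] -2.1 rows>= 4
```

Request:
carry_out --series '[[[0.052,0.003,0.001,0.04,-2],[0.052,0.003,0.001,0.075,-2],[0.052,0.003,0.001,0.1,-2],[0.052,0.003,0.001,0.12,-2],[0.052,0.003,0.001,0.135,-2],[0.052,0.003,0.001,0.145,-2],[0.052,0.003,0.001,0.152,-2],[0.052,0.003,0.001,0.152,-2],[0.052,0.003,0.001,0.152,-2]]]'

```text
time: 40.7
eef_pos: [0.6317, 0.2894, 0.0139]
ee_rot: [1.933, 2.476, 0.002]
force: [0.1, -0.2, -0.1]
grip_width: 0.052
gripper_force: 0.0
```

Request:
carry_out --series '[[[0.0,0,0,0.001,0],[0.0,0,0,0.001,0],[0.0,0,0,0.001,0],[0.0,0,0,0.001,0],[0.0,0,0,0.001,0],[0.0,0,0,0.001,0]]]' --squeeze 80

```text
time: 41.3
eef_pos: [0.6318, 0.2895, 0.0141]
ee_rot: [1.933, 2.475, 0.002]
force: [-2.1, -1.2, 5.9]
grip_width: 0.0415
gripper_force: 80.0
```

```bash
python3 -c "
from h import *
near('round_weight',.022)"
```

```text
t 41.3 [0.6318 0.2895 0.0141] yaw 104.0 F [-2.1 -1.2  5.9] w 0.0415 80.03437042236328
M round_weight 0.73 [0.6326 0.292  0.0296] [318. 279.]
S round_weight 0.61 ctr mm 632.8 286.9 size 100.2 44.5 long-dir deg -75.4
```

Request:
carry_out --series '[[[0.0,0,0,-0.01,0],[0.0,0,0,-0.03,0],[0.0,0,0,-0.06,0],[0.0,0,0,-0.1,0],[0.0,0,0,-0.13,0],[0.0,0,0,-0.14,0],[0.0,0,0,-0.14,0]]]'

```text
time: 42.15
eef_pos: [0.6318, 0.2893, 0.1541]
ee_rot: [1.932, 2.475, 0.004]
force: [0.9, 0.1, -7.2]
grip_width: 0.0413
gripper_force: 82.9
```

```bash
python3 -c "
from h import *
near('round_weight',.162);plan([.6155,.042,.155],90)"
```

```text
t 42.1 [0.6318 0.2893 0.1541] yaw 104.0 F [ 0.9  0.1 -7.2] w 0.0413 82.92279481887817
M round_weight 0.78 [0.629  0.2926 0.1655] [311. 272.]
S round_weight 0.88 ctr mm 632.8 286.7 size 100.0 44.2 long-dir deg -75.9
S round_weight 0.4 ctr mm 615.3 251.7 size 92.7 17.8 long-dir deg -18.0
plan [0.616 0.042 0.155] 90 -> [-0.2349, -0.074, -0.0046] 14.0 rows>= 5
```

Request:
carry_out --series '[[[0.0,-0.02,-0.006,0,2],[0.0,-0.05,-0.016,0,4],[0.0,-0.08,-0.025,0,6],[0.0,-0.11,-0.035,0,8],[0.0,-0.14,-0.044,0,10],[0.0,-0.17,-0.054,0,12],[0.0,-0.2,-0.063,0,14],[0.0,-0.22,-0.07,0,14],[0.0,-0.235,-0.074,0,14],[0.0,-0.235,-0.074,0.03,14],[0.0,-0.235,-0.074,0.055,14],[0.0,-0.235,-0.074,0.055,14]]]'

```text
time: 43.5
eef_pos: [0.6131, 0.0425, 0.0926]
ee_rot: [-2.216, -2.219, 0.01]
force: [-1.4, -0.2, -7.2]
grip_width: 0.0416
gripper_force: 83.2
```

```bash
python3 -c "
from h import *
c,_=near('caul',.052);marks('batten','wrist',c,1);sil('chock','wrist',c,.064,2);sil('round_weight','wrist',c,.106,1);plan([.6155,.042,.068],90)"
```

```text
t 43.5 [0.6131 0.0425 0.0926] yaw 90.1 F [-1.4 -0.2 -7.2] w 0.0416 83.1926965713501
S caul 0.74 ctr mm 616.4 45.9 size 167.2 139.5 long-dir deg -89.6
M batten 0.74 [0.6466 0.0405 0.0695] [370. 251.]
S chock 0.75 ctr mm 577.7 51.5 size 47.1 15.7 long-dir deg -89.9
S chock 0.27 ctr mm 617.2 67.4 size 149.6 147.1 long-dir deg 0.2
S round_weight 0.66 ctr mm 613.2 43.3 size 96.1 43.2 long-dir deg 89.9
plan [0.616 0.042 0.068] 90 -> [-0.0017, -0.0019, 0.0305] 0.1 rows>= 1
```

Request:
carry_out --series '[[[0.0,-0.001,-0.002,0.01,0],[0.0,-0.001,-0.002,0.018,0],[0.0,-0.001,-0.002,0.025,0],[0.0,-0.001,-0.002,0.029,0],[0.0,-0.001,-0.002,0.031,0],[0.0,-0.001,-0.002,0.031,0]]]'

```text
time: 44.4
eef_pos: [0.6146, 0.0422, 0.0663]
ee_rot: [2.22, 2.222, 0.0]
force: [0.5, -0.6, -5.8]
grip_width: 0.0414
gripper_force: 84.0
```

Almost touching; a last millimetre.

Request:
carry_out --series '[[[0.0,0,0,0.0005,0],[0.0,0,0,0.001,0],[0.0,0,0,0.001,0]]]'

```text
time: 44.7
eef_pos: [0.6147, 0.0422, 0.0661]
ee_rot: [2.22, 2.222, 0.0]
force: [-4.2, -1.2, 6.2]
grip_width: 0.0411
gripper_force: 84.5
```

Resting. Open a little, then rise.

Request:
carry_out --series '[[[0.0,0,0,0.0003,0],[0.054,0,0,0,0],[0.054,0,0,0,0],[0.054,0,0,0,0],[0.054,0,0,-0.01,0],[0.054,0,0,-0.03,0],[0.054,0,0,-0.06,0],[0.054,0.02,0,-0.1,0],[0.054,0.06,0,-0.13,0],[0.054,0.06,0,-0.13,0],[0.054,0.06,0,-0.13,0]]]'

```text
time: 45.8
eef_pos: [0.6148, 0.1037, 0.1977]
ee_rot: [2.216, 2.224, 0.004]
force: [-0.5, -0.4, -1.2]
grip_width: 0.0538
gripper_force: 0.0
```

```bash
python3 - <<'E'
from h import *
c,im=near("caul",.052,f="w14");sil("round_weight","wrist",c,.074,1);marks("round_weight","wrist",c,1);sil("chock","wrist",c,.064,1);marks("batten","wrist",c,1)
for k in["board_far_edge","stop_face","board_fence_edge","fence_side","press_board"]:marks(k,"wrist",c,1)
marks("blank0","wrist",c,3)
h=cv2.cvtColor(im,cv2.COLOR_RGB2HSV)
m=((h[:,:,0]>4)&(h[:,:,0]<18)&(h[:,:,1]>110)&(h[:,:,2]>50)).astype(np.uint8)
n,l,s,ce=cv2.connectedComponentsWithStats(m)
for i in np.argsort(-s[1:,4])[:4]+1:
    v,u=np.nonzero(l==i);w=toplane(c,np.c_[u,v],.064);q=cv2.minAreaRect((w*1000).astype(np.float32));print(np.round(q[0],1),np.round(q[1],1),round(q[2],1))
c,_=snap("top");[marks(k,"top",c,1) for k in("round_weight","caul","pencil","tape_measure","wood_glue","chock")]
E
```

```text
t 45.8 [0.6148 0.1037 0.1977] yaw 90.2 F [-0.5 -0.4 -1.2] w 0.0538 0.0
M caul 0.54 [ 0.7825  0.1268 -0.0013] [463. 160.]
S caul 0.82 ctr mm 616.4 46.8 size 168.2 139.0 long-dir deg -89.8
S round_weight 0.78 ctr mm 615.4 43.8 size 96.2 44.4 long-dir deg -89.3
S chock 0.91 ctr mm 533.9 252.2 size 23.8 21.8 long-dir deg -84.2
M batten 0.92 [0.6463 0.0434 0.0617] [345. 252.]
M board_far_edge 0.96 [0.7141 0.0409 0.006 ] [397. 233.]
M stop_face 0.71 [0.7125 0.0466 0.0069] [396. 228.]
M board_fence_edge 0.54 [0.5799 0.0401 0.0511] [281. 250.]
M fence_side 0.65 [0.581  0.0406 0.0503] [282. 249.]
M press_board 0.2 [0.5778 0.0402 0.0503] [279. 250.]
[865.8 130.6] [81.7 39.2] 0.2
[648.4  46.7] [139.   20.9] 90.0
[719.8  37.7] [97.8 43. ] 89.9
[581.   45.8] [55.9 20.8] 90.0
M round_weight 0.54 [0.6135 0.0439 0.072 ] [358. 178.]
M caul 0.8 [0.6124 0.048  0.0344] [356. 181.]
M pencil 0.6 [0.3703 0.0926 0.0016] [340. 262.]
M tape_measure 0.7 [ 0.3828  0.5137 -0.0035] [201. 256.]
M wood_glue 0.87 [ 0.7781  0.1326 -0.0052] [328. 131.]
M chock 0.62 [ 0.3992  0.3374 -0.0007] [259. 251.]
```

```bash
python3 -c "
from bench import r
print(r.finish_job())"
```

```text
the job is handed in; nothing more can be done
None
```

The dry run is set up and handed in: board against fence and stop, both blanks (only two were there) on diagonally opposite crosses, caul centred, and chock and weight in place beside the batten. My last camera measurements were within your tolerances, though I couldn't recheck the blanks and the fence edge once the caul was on, and no verdict came back.

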